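# Set out the repair parts on the gridded board

## Task

Lay the repair parts out on the grey gridded board, looking at it from its yellow-striped edge (the front) and leaving the yellow tin and the pine block where they stand: the heat sink in the square directly behind the tin, the blue capacitor in the square between tin and block, the battery in the square directly in front of the block, and the white knob centred on top of the block. Set each flat on its base in the middle of its square, either way round, let go of it, and leave the reel, the black tape and the screwdriver alone.

Things in the scene. Friction and masses are not known exactly. Their poses are not given: they have to be found in the camera images.
- parts_board: low grey board fixed on four short feet, 200 x 188 mm, with white lines forming 3 x 3 squares of 60 mm and a yellow stripe along its front edge. Origin: on the table under the centre of the middle square; top face at z = 20 mm. x points from the striped front to the back (behind = +x), y to the left as seen from the stripe; square centres at x, y = -60, 0, +60 mm
- yellow_tin: round yellow tin with a red lid label, 48 mm across, 23 mm high, loose, 150 g, standing at the start in the left or the right square of the middle row of the board, within about 6 mm of its centre. Origin: centre of its underside
- pine_block: pine block, 35 x 50 x 14 mm (x, y, z), lying flat, loose, 150 g, in the other outer square of the board's middle row, within about 6 mm of its centre, its axes within 0.15 rad of the board's. Origin: centre of its underside; top at z = 14 mm
- blue_capacitor: blue cylindrical capacitor standing on its base, 25 mm across, 30 mm high, about 20 g, loose, on the table to the robot's right; a fixed open amplifier, 110 mm high, stands between the parts and the board, which lies to the robot's left. Origin: centre of its underside
- block_battery: orange and black block battery lying on its side, 27 x 50 x 18 mm (x, y, z), about 46 g, loose, on the table to the robot's right. Origin: centre of its underside, within 2 mm
- white_knob: off-white ribbed round knob with a black pointer line on top, 30 mm across, 18 mm high, about 20 g, loose, on the table to the robot's right. Origin: centre of its underside
- alu_heat_sink: finned aluminium heat sink, 27 x 46 x 25 mm (x, y, z), about 55 g, loose, on the table to the robot's right. Origin: centre of its underside. Grip it across its 46 mm (y) ends, which are solid; the fins between them are open towards +x and cannot be gripped
- wire_reel: bystander: reel of solder wire with black flanges, standing, 54 mm across, 42 mm high. Origin: centre of its underside
- black_tape: bystander: roll of black tape lying flat, 62 mm across, 19 mm high. Origin: centre of its underside
- blue_screwdriver: bystander: small screwdriver with a blue handle, lying along its y axis, 18 x 119 x 18 mm. Origin: centre of its underside
Not all that is in view belongs to the job. What is shaped like the alu_heat_sink but green or red is not meant.

How it is judged:
At the end, for the whole second after the job is handed in: Heat sink, capacitor and battery upright (as they stood at the start) on the board, each within 15 mm (in board x and y) of the middle of its square; knob upright on the block, centres within 10 mm; tin and block within 15 mm of the middle of their squares; all released and at rest (((x of yellow_tin in the frame of parts_board between -0.015 and 0.015 m and y of yellow_tin in the frame of parts_board between 0.045 and 0.075 m and x of pine_block in the frame of parts_board between -0.015 and 0.015 m and y of pine_block in the frame of parts_board between -0.075 and -0.045 m and x of alu_heat_sink in the frame of parts_board between 0.045 and 0.075 m and y of alu_heat_sink in the frame of parts_board between 0.045 and 0.075 m and x of block_battery in the frame of parts_board between -0.075 and -0.045 m and y of block_battery in the frame of parts_board between -0.075 and -0.045 m) or (x of yellow_tin in the frame of parts_board between -0.015 and 0.015 m and y of yellow_tin in the frame of parts_board between -0.075 and -0.045 m and x of pine_block in the frame of parts_board between -0.015 and 0.015 m and y of pine_block in the frame of parts_board between 0.045 and 0.075 m and x of alu_heat_sink in the frame of parts_board between 0.045 and 0.075 m and y of alu_heat_sink in the frame of parts_board between -0.075 and -0.045 m and x of block_battery in the frame of parts_board between -0.075 and -0.045 m and y of block_battery in the frame of parts_board between 0.045 and 0.075 m)) and x of blue_capacitor in the frame of parts_board between -0.015 and 0.015 m and y of blue_capacitor in the frame of parts_board between -0.015 and 0.015 m and angle between each of yellow_tin, pine_block, blue_capacitor, block_battery, white_knob, alu_heat_sink's own z axis and vertical below 0.12 rad and linear speed of each of yellow_tin, pine_block, blue_capacitor, block_battery, white_knob, alu_heat_sink below 0.02 m/s and angular speed of each of yellow_tin, pine_block, blue_capacitor, block_battery, white_knob, alu_heat_sink below 0.3 rad/s and height (world z) of blue_capacitor between 0.017 and 0.026 m and height (world z) of block_battery between 0.017 and 0.026 m and height (world z) of alu_heat_sink between 0.017 and 0.026 m and horizontal distance between white_knob and pine_block below 0.01 m and z of white_knob in the frame of pine_block between 0.011 and 0.018 m); the robot touches nothing.
It fails at once if the tin is displaced by more than 20 mm (distance of yellow_tin from where it was at the start of the episode above 0.02 m).
It fails at once if the pine block is displaced by more than 20 mm (distance of pine_block from where it was at the start of the episode above 0.02 m).
It fails at once if the wire reel is displaced by more than 20 mm (distance of wire_reel from where it was at the start of the episode above 0.02 m).
It fails at once if the tape roll is displaced by more than 20 mm (distance of black_tape from where it was at the start of the episode above 0.02 m).
It fails at once if the screwdriver is displaced by more than 20 mm (distance of blue_screwdriver from where it was at the start of the episode above 0.02 m).
It also fails if it takes over 125 s, if anything falls off the work surface, if the arm or the gripper's body presses on something with over 40 N, if the wrist force passes 120 N, or if a joint passes its speed limit or range.

## Robot

A 7-joint arm with a two-finger parallel gripper is mounted at the origin on a cart in front of the work surface, level with it; the furniture and walls round the work are solid. World frame = base frame: x ahead of the robot, y to its left, z up, the work surface at z = 0. Lengths are in m, angles in rad, forces in N, time in s.
With the tool pointing down it reaches from about 0.425 to 0.925 m from the base axis. Payload 6.8 kg.
Tool frame: the origin (TCP) lies at the very end of the fingers, on their centre line; the grasp point (between the pads) lies 19 mm behind it; z points along the fingers, y is the line along which they close (so a half turn about z gives the same grasp; the last joint's range is limited). The gripper opens to 85 mm and grips with 20 to 120 N. Pads are 22 mm wide; open, the fingers measure 114 mm over their backs; the gripper's body (76 mm by 85 mm) begins 54 mm behind the grasp point. The pads swing forward as they close: fully open they stand 13 mm farther back than shut.
Start: joints at [1.153, 0.477, 0.022, 1.555, -0.011, 1.109, -0.083], TCP at [0.206, -0.643, 0.231] pointing down, gripper open.
Joint ranges: [-2.96, 2.96], [-0.34, 2.1], [-1.41, 1.46], [0.24, 2.44], [-1.37, 4.51], [0.17, 1.92], [-2.96, 2.96]. Speed limits (rad/s): [2.39, 2.39, 3.14, 3.14, 3.14, 3.14, 3.14].

## Interface

Orientations are given as a unit quaternion [w, x, y, z].
In Python, from station import * gives the robot as it stands.
- The arm moves only by the tool jog_arm, never from a script. Its argument "moves" is one flat list of numbers, 7 for each row, row after row: the shift along the tool's x, y, z normalised to -1 to 1, where 1 is 20 mm, then the turn, a rotation vector about the tool's x, y, z normalised to -1 to 1, where 1 is 4 degrees, then the opening, from 0 (shut) to 1 (fully open). In form: [x, y, z, rx, ry, rz, claw, x, y, z, rx, ry, rz, claw, ...]. A call has exactly 8 rows; each row shifts and turns the commanded pose from where the row before left it, along the tool's axes as they then stand; what a row does not reach is not made up. A row lasts 1/12 s, in which the tool goes at most 41.7 mm and 7.16 degrees, less where a joint would pass 70% of its speed; a pose out of reach is approached as far as the arm can. A call with a number of a shift or a turn outside -1 to 1 is refused whole. A call with a gripper value outside its range is refused whole. The fingers move at their own pace and stop on an object; "grip_force" is the grip in N (left out, the last holds). Time passes only in rows, so rows that do not move let the fingers close, or fill a call up. It gives the time, the measured TCP pose, the force, the opening and the grip force at its end, in the units of the state.
- get_obs(): the state, without advancing time (a new reading comes with each control period).
- read_camera(name): name is "side" or "top" or "wrist"; returns a dict with "color" (480x640x3 uint8, blue, green, red), "fx", "fy", "cx", "cy" (pixels), "rvec" (rotation vector, rad) and "tvec" (3), from world to camera coordinates, as OpenCV has them. Camera axes: x right, y down, z forward; pixel columns grow to the right and rows downward; lengths in m; the calibration is good to about 2 mm. A picture is of the moment at which its call begins. There is no depth.
- hand_in(): hands the job in; it is judged then, once.
The state is a dict: "t": time; "q": joint angles; "joint_vel": joint speeds; "joint_torque": joint torques, N m; "eef_pos": TCP position; "tool_rot": TCP orientation; "contact_force": force on the tool from outside, world axes, zero at the start; "torque": the same for the moment, N m; "gripper_width": opening from 0.0 (shut) to 1.0 (fully open); "grasp_force": force on a finger pad.
Only numpy, scipy, OpenCV 4.12 (cv2) and the standard library are available. Lean on these libraries where they do the work, as an engineer would, in place of code of your own. Each camera call takes 0.05 s, during which the arm holds its last target. There are 200 camera calls.

## Working session

There is one attempt and no reset: what is moved stays moved. The work goes in short steps, Python scripts to look and compute and a tool call to move; the robot and the scene stay as the last step left them, time stands still between calls to the robot, and variables do not carry over. Pictures are saved under pics/ and viewed, at most 14 in all, crops included, and the job is handed in when it is done.

Besides the shell and the picture viewer there is one more tool, called after "Request:" as name(argument=value, ...) on one line, values as JSON. jog_arm: Moves the arm, as the interface text tells. Scaled input: -1 to 1 covers 20 mm each way for a shift and 4 degrees each way for a turn. Its arguments: {"type":"object","properties":{"moves":{"type":"array"},"grip_force":{"type":"number"}},"required":["moves"]}

```bash
mkdir -p pics; ls
cat > h.py <<'E'
from station import *
import numpy as np, cv2
def cam(n,f=None):
    c=read_camera(n)
    if f: cv2.imwrite('pics/'+f,c['color'])
    return c
def ray(c,u,v,z):
    R=cv2.Rodrigues(np.array(c['rvec'],float))[0]; t=np.array(c['tvec'],float).ravel()
    o=-R.T@t; d=R.T@np.array([(u-c['cx'])/c['fx'],(v-c['cy'])/c['fy'],1])
    return o+d*(z-o[2])/d[2]
def proj(c,p):
    R=cv2.Rodrigues(np.array(c['rvec'],float))[0]; q=R@np.array(p)+np.array(c['tvec']).ravel()
    return c['fx']*q[0]/q[2]+c['cx'],c['fy']*q[1]/q[2]+c['cy']
E
python3 - <<'E'
from h import *
import pickle
d={}
for n in("top","side","wrist"):
    d[n]=cam(n,n+'0.png')
    R=cv2.Rodrigues(np.array(d[n]['rvec'],float))[0]; print(n,-R.T@np.array(d[n]['tvec']).ravel(),d[n]['fx'])
pickle.dump(d,open('c0.pkl','wb'))
print(get_obs())
E
```

```text
pics
top [ 0.15531126 -0.05612175  1.49169883] 565.1170564983971
side [-0.27530472  1.07018508  0.54097811] 460.9846606710086
wrist [ 0.27165725 -0.62091588  0.37432056] 383.14961560716233
{'t': 0.15, 'q': array([ 1.15292661,  0.47764728,  0.02236373,  1.55622649, -0.01151539,
        1.10930416, -0.08306592]), 'joint_vel': array([ 0.00099286, -0.00252399,  0.00274344, -0.00370637, -0.00059994,
       -0.00088493,  0.00079328]), 'joint_torque': array([ 2.32299950e-03, -5.96923935e+01,  1.60985358e+00, -2.81489056e+01,
        1.25880889e-02,  6.54320000e-03, -2.63972260e-05]), 'eef_pos': array([ 0.20561247, -0.64243379,  0.23052363]), 'tool_rot': array([-7.10649825e-04,  9.88026738e-01,  1.54281026e-01, -1.60285934e-04]), 'contact_force': array([ 0.715054  ,  0.2921816 , -0.03883309]), 'torque': array([-0.04817064,  0.00544967, -0.01541214]), 'grasp_force': 0.0, 'gripper_width': 0.9998371919546309}
```

View pics/top0.png

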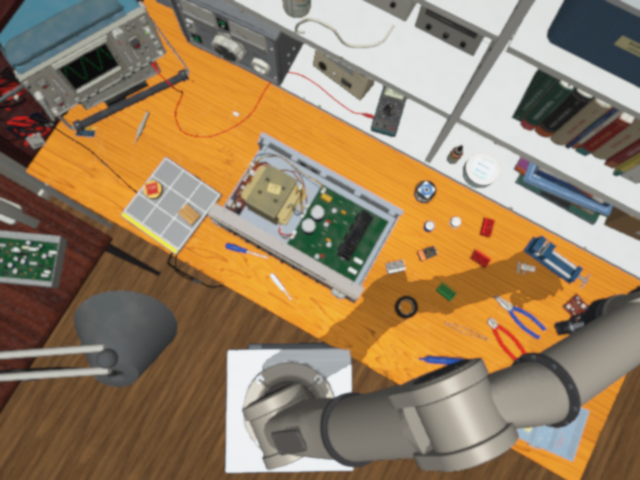

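View pics/wrist0.png

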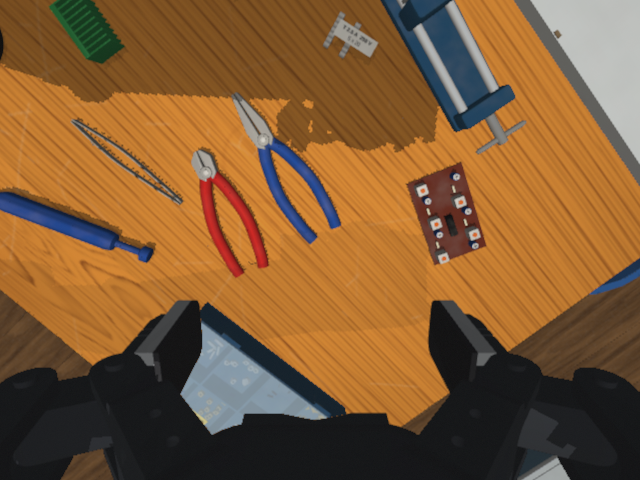

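View pics/side0.png

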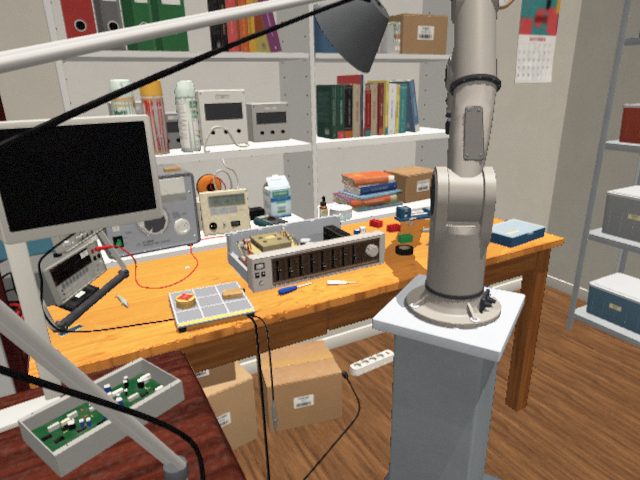

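The top view shows the board near (171,205), with the tin at (153,189) and the block at (189,213). The parts lie around (390–490, 220–290). Things shaped like the heat sink: grey (396,267), green (446,291) and red (480,258) and (487,226). The grey one fits the description. I'll enlarge both areas to confirm it.

Run:
```python
import cv2,numpy as np
a=cv2.imread('pics/top0.png')
A=cv2.resize(a[180:320,380:520][:, :],None,fx=4.2,fy=4.2,interpolation=cv2.INTER_CUBIC)
cv2.imwrite('pics/crA.png',A)
B=cv2.resize(a[150:260,115:230],None,fx=5,fy=5,interpolation=cv2.INTER_CUBIC)
cv2.imwrite('pics/crB.png',B)
```

```text
(no output)
```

View pics/crA.png

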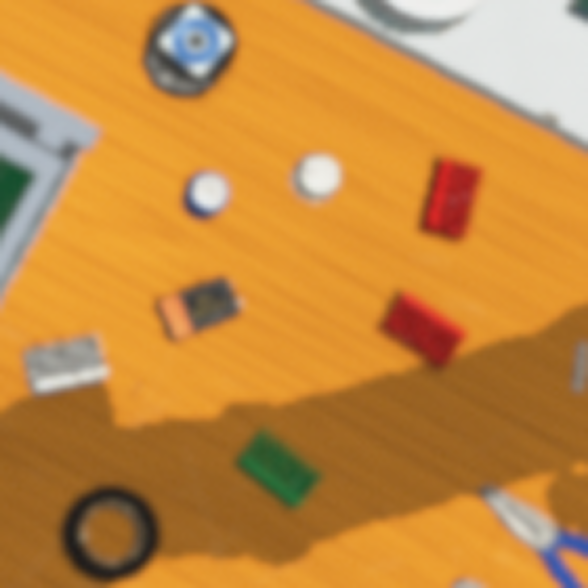

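View pics/crB.png

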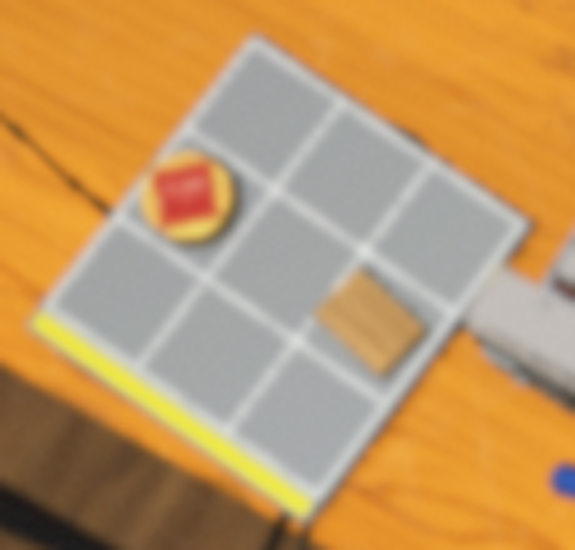

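Crop A (x4.2, origin 380,180): the grey heat sink at (66,365) is the one meant; the other three are green or red. Capacitor top at (209,192), knob top at (319,175), battery at (199,308), reel (190,48), tape (110,532). Crop B (x5, origin 115,150): tin in the left square at (187,196), block in the right square at (370,318), and the stripe at the lower left.

Run:
```python
from h import *
import pickle
d=pickle.load(open('c0.pkl','rb'))['top']
fA=lambda p,z:ray(d,380+(p[0]+.5)/4.2-.5,180+(p[1]+.5)/4.2-.5,z)
fB=lambda p,z:ray(d,115+(p[0]+.5)/5-.5,150+(p[1]+.5)/5-.5,z)
# board line intersections (inner): order
X=[((278,188),(0.03,0.03)),((366,248),(0.03,-0.03)),((208,279),(-0.03,0.03)),((297,341),(-0.03,-0.03)),((256,38),(.092,.092)),((527,224),(.092,-.092))]
P=np.array([fB(p,.02)[:2] for p,_ in X]);Q=np.array([q for _,q in X])
M,_=cv2.estimateAffinePartial2D(Q,P); s=np.hypot(M[0,0],M[1,0]);yaw=np.arctan2(M[1,0],M[0,0])
print('board',M[:,2],'scale',s,'yaw',yaw,'res mm',1e3*(P-(Q@M[:,:2].T+M[:,2])).round(4).tolist().__len__())
print(1e3*(P-(Q@M[:,:2].T+M[:,2])))
toB=lambda p:np.linalg.solve(M[:,:2]/s,np.array(p)[:2]-M[:,2])
print('tin',toB(fB((187,196),.043)),'block',toB(fB((370,320),.034)), fB((370,320),.034))
for n,p,z in [('cap',(210,191),.03),('knob',(319,174),.018),('bat',(197,307),.018),('hs',(63,357),.025),('reel',(195,42),.042),('tape',(110,530),.019)]:
    q=fA(p,z);print(n,q.round(4),np.hypot(*q[:2]))
# battery/hs corner points
bc=[fA(p,.018)[:2] for p in[(156,300),(229,278),(242,314),(173,341)]]
print('bat sides',[np.linalg.norm(bc[i]-bc[(i+1)%4]).round(4) for i in range(4)], np.arctan2(*(bc[1]-bc[0])[::-1]), np.mean(bc,0))
hc=[fA(p,.025)[:2] for p in[(22,350),(98,334),(106,372),(30,393)]]
print('hs',[np.linalg.norm(hc[i]-hc[(i+1)%4]).round(4) for i in range(4)], np.arctan2(*(hc[1]-hc[0])[::-1]),np.mean(hc,0))
for n,p in [('amp near board',(470,320)),('amp',(500,262))]: print(n,fB(p,.11))
for p in [(100,135),(0,290),(0,75)]: print('ampA',fA(p,.11))
```

```text
board [0.53585447 0.3137412 ] scale 0.9925770663867277 yaw -0.6180941856549801 res mm 6000.0
[[ 0.74839407 -0.52298386]
 [ 1.57866246 -0.13027364]
 [-0.71681366  0.36716052]
 [-0.58633226  0.37595501]
 [-0.62790608 -0.0593952 ]
 [-0.39600175 -0.03047262]]
tin [-0.00218448  0.05777339] block [-0.00011725 -0.05907581] [0.50152548 0.26566328 0.034     ]
cap [ 0.4652 -0.3715  0.03  ] 0.5953594718151763
knob [ 0.4782 -0.4444  0.018 ] 0.6527786151147892
bat [ 0.3931 -0.3622  0.018 ] 0.534530092060203
hs [ 0.3612 -0.2753  0.025 ] 0.45416045844163244
reel [ 0.5593 -0.3641  0.042 ] 0.6673456184274285
tape [ 0.2537 -0.3013  0.019 ] 0.3939259235036364
bat sides [np.float64(0.0488), np.float64(0.0242), np.float64(0.0475), np.float64(0.0279)] -1.2882343812861312 [ 0.39230176 -0.36409665]
hs [np.float64(0.049), np.float64(0.0244), np.float64(0.0496), np.float64(0.0274)] -1.373334363733883 [ 0.35791445 -0.27583051]
amp near board [0.48300977 0.19900273 0.11      ]
amp [0.51279056 0.18468076 0.11      ]
ampA [ 0.48319919 -0.2898075   0.11      ]
ampA [ 0.38963662 -0.22675945  0.11      ]
ampA [ 0.52082149 -0.23099037  0.11      ]
```

Request:
jog_arm(moves=[0.64,-0.72,-0.3,0,0,0,1,0.64,-0.72,-0.3,0,0,0,1,0.64,-0.72,-0.3,0,0,0,1,0.64,-0.72,-0.3,0,0,0,1,0.64,-0.72,-0.3,0,0,0,1,0.64,-0.72,-0.3,0,0,0,1,0.64,-0.72,-0.3,0,0,0,1,0.64,-0.72,-0.3,0,0,0,1], grip_force=40)

```text
t: 0.82
eef_pos: [0.2683, -0.5009, 0.2793]
tool_rot: [-0.0, 0.988, 0.154, -0.0]
contact_force: [-0.7, 0.5, 0.4]
gripper_width: 0.999
grasp_force: 0.0
```

Request:
jog_arm(moves=[0.64,-0.72,-0.3,0,0,0,1,0.64,-0.72,-0.3,0,0,0,1,0.64,-0.72,-0.3,0,0,0,1,0.64,-0.72,-0.3,0,0,0,1,0.64,-0.72,-0.3,0,0,0,1,0.64,-0.72,-0.3,0,0,0,1,0.64,-0.72,-0.3,0,0,0,1,0,0,0,0,0,0,1])

```text
t: 1.48
eef_pos: [0.3253, -0.3754, 0.3225]
tool_rot: [0.0, 0.988, 0.157, 0.001]
contact_force: [-0.2, -0.1, -1.0]
gripper_width: 0.999
grasp_force: 0.0
```

Run:
```python
from h import *
import pickle
d=cam('wrist','w1.png'); pickle.dump(d,open('w1.pkl','wb'))
o=get_obs();print(o['t'],o['q'].round(2),o['eef_pos'],o['tool_rot'])
for p in [(.465,-.3715,.03),(.478,-.444,.018),(.392,-.364,.018),(.358,-.276,.025),(.39,-.227,.11),(.483,-.29,.11)]: print(proj(d,p))
```

```text
1.5333 [ 0.84  0.11 -0.12  1.85  0.01  1.19 -0.54] [ 0.32402356 -0.37714094  0.32190666] [3.56045629e-04 9.87746236e-01 1.56067334e-01 4.82706403e-04]
(np.float64(352.7314304714483), np.float64(66.71248415318516))
(np.float64(418.46736880972213), np.float64(78.5978537515143))
(np.float64(323.72525973121094), np.float64(132.90334617815492))
(np.float64(239.27069253695277), np.float64(137.6188971081047))
(np.float64(175.71428899781196), np.float64(84.909452871848))
(np.float64(275.7659730141755), np.float64(-5.154542442321656))
```

View pics/w1.png

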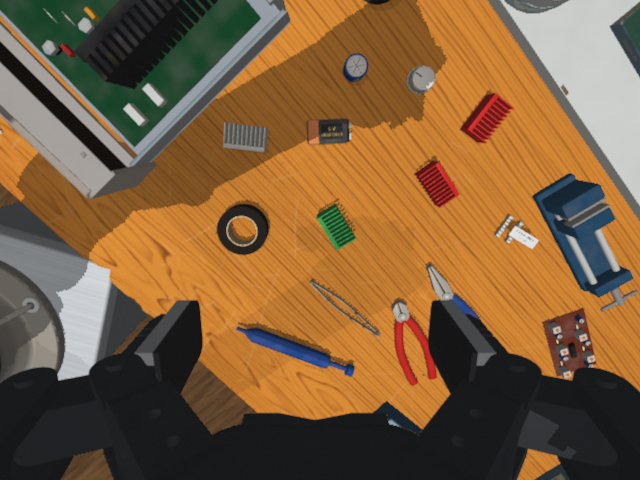

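The grey heat sink is at (245,137), battery (329,131), capacitor (356,67), knob (422,79). The amplifier's side wall runs from (130,165) to (285,15). I'll take an enlarged crop to measure.

Run:
```python
import cv2
a=cv2.imread('pics/w1.png')[0:200,190:450]
cv2.imwrite('pics/crW.png',cv2.resize(a,None,fx=3,fy=3,interpolation=cv2.INTER_CUBIC))
```

```text
(no output)
```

View pics/crW.png

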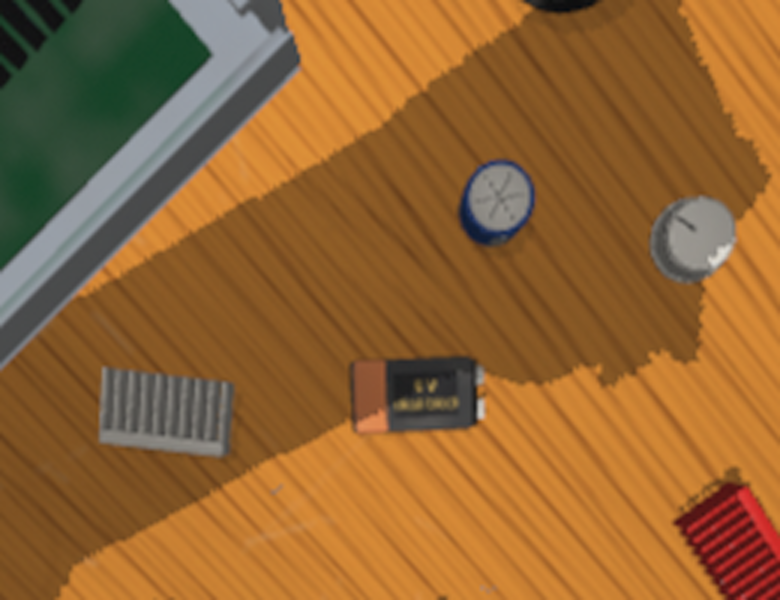

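```bash
cat > m1.py <<'E'
from h import *
import pickle
d=pickle.load(open('w1.pkl','rb'))
f=lambda u,v,z:ray(d,190+(u+.5)/3-.5,(v+.5)/3-.5,z)[:2]
hs=[f(103,368,.025),f(233,381,.025),f(224,457,0),f(99,442,0)]
ba=[f(352,363,.018),f(474,357,.018),f(477,429,0),f(357,434,0)]
for n,c in(('hs',hs),('bat',ba)):
    c=np.array(c);print(n,c.mean(0),[np.linalg.norm(c[i]-c[i-1]).round(4) for i in range(4)],np.arctan2(*(c[1]-c[0]+c[2]-c[3])[::-1]))
print('cap',f(500,197,.03),'knob',f(700,232,.018))
for z in(.11,.08,.05): print('amp top edge',z,f(295,38,z),f(0,328,z))
for z in(.02,.01): print('amp bottom',z,f(298,68,z),f(0,362,z))
E
python3 m1.py
```

```text
hs [ 0.35913163 -0.27954088] [np.float64(0.0289), np.float64(0.0478), np.float64(0.0296), np.float64(0.0495)] -1.3621911658512427
bat [ 0.39458995 -0.36854796] [np.float64(0.0263), np.float64(0.0455), np.float64(0.0267), np.float64(0.0473)] -1.2117863257824224
cap [ 0.4674311  -0.37464623] knob [ 0.48102663 -0.44807138]
amp top edge 0.11 [ 0.47390673 -0.30325474] [ 0.37436042 -0.24298672]
amp top edge 0.08 [ 0.48089805 -0.2990356 ] [ 0.37297471 -0.2336959 ]
amp top edge 0.05 [ 0.48788936 -0.29481646] [ 0.37158901 -0.22440509]
amp bottom 0.02 [ 0.48631098 -0.29430535] [ 0.35850091 -0.21781612]
amp bottom 0.01 [ 0.48844949 -0.29298201] [ 0.35777692 -0.21477969]
```

```bash
cat > g.py <<'E'
import sys
from h import *
# usage: g.py x y z psi  -> tool-frame units to go (shift first in the present axes, turn separately)
a=[eval(s) for s in sys.argv[1:5]]
o=get_obs();w,x,y,z=o['tool_rot']
from scipy.spatial.transform import Rotation as R
r=R.from_quat([x,y,z,w]); m=r.as_matrix(); ps=np.arctan2(m[1,0],m[0,0])
d=np.array(a[:3])-o['eef_pos']
print('t',round(o['t'],2),'pos',o['eef_pos'].round(4),'psi',round(ps,3),'tilt',round(float(np.arccos(-m[2,2])),4),'q',o['q'].round(2),'w',round(o['gripper_width'],3),'F',o['contact_force'].round(1))
print('xyz units (20mm)',(m.T@d/.02).round(2),'rz units',round(np.degrees((ps-a[3]+np.pi)%(2*np.pi)-np.pi)/4,2))
pa=a[3];A=np.array([[np.cos(pa),np.sin(pa),0],[np.sin(pa),-np.cos(pa),0],[0,0,-1]])
print('in final axes',(A.T@d/.02).round(2))
E
python3 g.py .3585 -.278 .006 .206
```

```text
t 1.53 pos [ 0.324  -0.3771  0.3219] psi 0.313 tilt 0.0012 q [ 0.84  0.11 -0.12  1.85  0.01  1.19 -0.54] w 1.0 F [-0.2  0.1  0.6]
xyz units (20mm) [ 3.15 -4.2  15.79] rz units 1.54
in final axes [ 2.7 -4.5 15.8]
```

Request:
jog_arm(moves=[0,0,0,0,0,0.77,0.85,0,0,0,0,0,0.77,0.85,0.45,-0.75,1,0,0,0,0.85,0.45,-0.75,1,0,0,0,0.85,0.45,-0.75,1,0,0,0,0.85,0.45,-0.75,1,0,0,0,0.85,0.45,-0.75,1,0,0,0,0.85,0.45,-0.75,1,0,0,0,0.85])

```text
t: 2.2
eef_pos: [0.3571, -0.2797, 0.2001]
tool_rot: [0.0, 0.995, 0.1, -0.0]
contact_force: [0.5, -0.7, -0.8]
gripper_width: 0.845
grasp_force: 0.0
```

Request:
jog_arm(moves=[0,0,1,0,0,0,0.85,0,0,1,0,0,0,0.85,0,0,1,0,0,0,0.85,0,0,1,0,0,0,0.85,0,0,1,0,0,0,0.85,0,0,0,0,0,0,0.85,0,0,0,0,0,0,0.85,0,0,0,0,0,0,0.85])

```text
t: 2.87
eef_pos: [0.3578, -0.2803, 0.1019]
tool_rot: [0.0, 0.995, 0.101, 0.0]
contact_force: [0.0, 0.1, 0.3]
gripper_width: 0.853
grasp_force: 0.0
```

```bash
python3 g.py .3585 -.278 .006 .206; python3 -c "
from h import *
d=cam('wrist','w2.png')
for p in [(.3585,-.278,.025)]: print(proj(d,p))
cv2.imwrite('pics/w2c.png',d['color'][200:480,120:520])"
```

```text
t 2.87 pos [ 0.3578 -0.2803  0.1019] psi 0.202 tilt 0.0007 q [ 0.69  0.31 -0.19  2.17  0.1   0.66 -0.93] w 0.853 F [0.  0.1 0.3]
xyz units (20mm) [ 0.05 -0.11  4.8 ] rz units -0.06
in final axes [ 0.06 -0.11  4.8 ]
(np.float64(311.9049470454288), np.float64(247.81037006404767))
```

View pics/w2c.png

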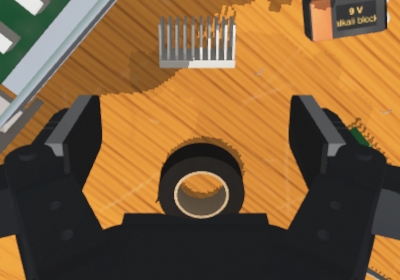

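```bash
python3 -c "
from h import *
d=cam('wrist')
c=np.array([ray(d,u,v,z)[:2] for u,v,z in[(279,220,.025),(357,217,.025),(355,268,0),(280,268,0)]])
print(c,c.mean(0),[np.linalg.norm(c[i]-c[i-1]) for i in range(4)],np.arctan2(*(c[1]-c[0]+c[2]-c[3])[::-1]))
"
```

```text
[[ 0.37178    -0.25565445]
 [ 0.38279573 -0.30047244]
 [ 0.34298698 -0.31124061]
 [ 0.33274539 -0.26107478]] [ 0.35757702 -0.28211057] [np.float64(0.0394091389668612), np.float64(0.046151908926856375), np.float64(0.041239424603137655), np.float64(0.051200596432960224)] -1.3506250143125382
```

Request:
jog_arm(moves=[0,0,1,0,0,0,0.85,0,0,1,0,0,0,0.85,0,0,1,0,0,0,0.85,0,0,1,0,0,0,0.85,0,0,0.8,0,0,0,0.85,0,0,0,0,0,0,0.85,0,0,0,0,0,0,0.4,0,0,0,0,0,0,0.4])

```text
t: 3.63
eef_pos: [0.3585, -0.2802, 0.0065]
tool_rot: [0.001, 0.995, 0.101, 0.001]
contact_force: [0.2, 0.9, 0.1]
gripper_width: 0.581
grasp_force: 0.0
```

Request:
jog_arm(moves=[0,0,0,0,0,0,0.4,0,0,0,0,0,0,0.4,0,0,0,0,0,0,0.4,0,0,0,0,0,0,0.4,0,0,0,0,0,0,0.4,0,0,0,0,0,0,0.4,0,0,-0.5,0,0,0,0.4,0,0,-0.5,0,0,0,0.4])

```text
t: 4.3
eef_pos: [0.3575, -0.2796, 0.0263]
tool_rot: [0.0, 0.995, 0.101, -0.0]
contact_force: [0.7, 0.0, -0.2]
gripper_width: 0.529
grasp_force: 41.3
```

Request:
jog_arm(moves=[0,0,-1,0,0,0,0.4,0,0,-1,0,0,0,0.4,0,0,-1,0,0,0,0.4,0,0,-1,0,0,0,0.4,0,0,-1,0,0,0,0.4,0,0,-1,0,0,0,0.4,0,0,-1,0,0,0,0.4,0,0,-1,0,0,0,0.4])

```text
t: 4.97
eef_pos: [0.3574, -0.2794, 0.1876]
tool_rot: [0.0, 0.995, 0.101, 0.0]
contact_force: [0.6, -0.8, -0.9]
gripper_width: 0.53
grasp_force: 41.3
```

Request:
jog_arm(moves=[0.8,-0.85,-0.1,0,0,0,0.4,0.8,-0.85,-0.1,0,0,0,0.4,0.8,-0.85,-0.1,0,0,0,0.4,0.8,-0.85,-0.1,0,0,0,0.4,0.8,-0.85,-0.1,0,0,0,0.4,0.8,-0.85,-0.1,0,0,0,0.4,0.8,-0.85,-0.1,0,0,0,0.4,0.8,-0.85,-0.1,0,0,0,0.4])

```text
t: 5.63
eef_pos: [0.4559, -0.1197, 0.2027]
tool_rot: [0.0, 0.995, 0.101, 0.0]
contact_force: [0.1, -0.4, -1.2]
gripper_width: 0.529
grasp_force: 41.3
```

Request:
jog_arm(moves=[0.8,-0.85,-0.1,0,0,0,0.4,0.8,-0.85,-0.1,0,0,0,0.4,0.8,-0.85,-0.1,0,0,0,0.4,0.8,-0.85,-0.1,0,0,0,0.4,0.8,-0.85,-0.1,0,0,0,0.4,0.8,-0.85,-0.1,0,0,0,0.4,0.8,-0.85,-0.1,0,0,0,0.4,0.8,-0.85,-0.1,0,0,0,0.4])

```text
t: 6.3
eef_pos: [0.5539, 0.0391, 0.2188]
tool_rot: [0.0, 0.995, 0.101, 0.0]
contact_force: [0.7, -0.9, -1.1]
gripper_width: 0.531
grasp_force: 41.3
```

Request:
jog_arm(moves=[0,-0.85,-0.1,0,0,0,0.4,0,-0.85,-0.1,0,0,0,0.4,0,-0.85,-0.1,0,0,0,0.4,0,-0.85,-0.1,0,0,0,0.4,0,-0.85,-0.1,0,0,0,0.4,0,-0.85,-0.1,0,0,0,0.4,0,-0.85,-0.1,0,0,0,0.4,0,-0.85,-0.1,0,0,0,0.4])

```text
t: 6.97
eef_pos: [0.5259, 0.172, 0.2347]
tool_rot: [0.0, 0.995, 0.101, 0.0]
contact_force: [0.1, 0.1, -0.7]
gripper_width: 0.53
grasp_force: 41.3
```

Request:
jog_arm(moves=[0,-0.85,-0.1,0,0,0,0.4,0,-0.85,-0.1,0,0,0,0.4,0,-0.85,-0.1,0,0,0,0.4,0,-0.85,-0.1,0,0,0,0.4,0,-0.85,-0.1,0,0,0,0.4,0,-0.85,-0.1,0,0,0,0.4,0,0,0,0,0,0,0.4,0,0,0,0,0,0,0.4])

```text
t: 7.63
eef_pos: [0.5054, 0.272, 0.2464]
tool_rot: [-0.0, 0.995, 0.102, 0.001]
contact_force: [-0.0, -0.3, 0.4]
gripper_width: 0.528
grasp_force: 41.3
```

```bash
python3 g.py .6196 .3279 .23 -.618; python3 g.py .6196 .3279 .23 2.52|tail -1; python3 -c "
from h import *
import pickle
d=cam('wrist','w3.png');pickle.dump(d,open('w3.pkl','wb'))"
```

```text
t 7.63 pos [0.5054 0.272  0.2464] psi 0.204 tilt 0.001 q [-0.19  0.34 -0.52  1.76  0.19  1.09 -2.14] w 0.528 F [-0.  -0.3  0.4]
xyz units (20mm) [ 6.16 -1.58  0.83] rz units 11.78
in final axes [ 3.03 -5.59  0.82]
in final axes [-3.01  5.6   0.82]
```

View pics/w3.png

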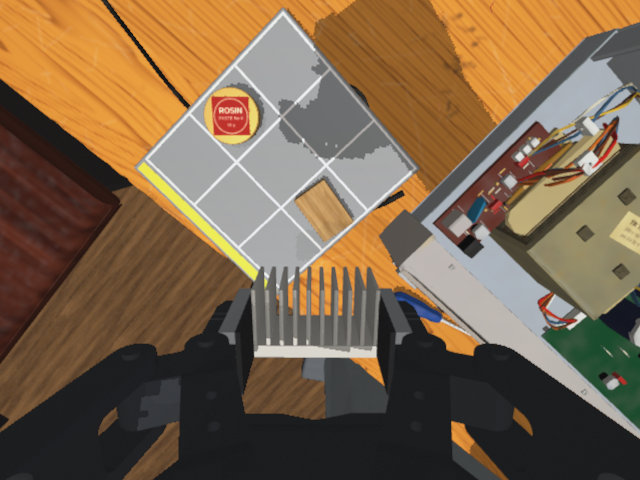

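The heat sink is held squarely. The board shows its tin at (231,115), block at (323,210), back corner (284,10), left corner (138,165) and right corner (416,168). I'll refine the inner grid crossings numerically.

```bash
cat > b.py <<'E'
from h import *
import pickle
d=pickle.load(open('w3.pkl','rb'))
c,s=np.cos(-.618),np.sin(-.618);T=np.array([.5359,.3137])
Q=np.array([(i,j) for i in(.03,-.03,.09) for j in(.03,-.03,.09)])
W=Q@np.array([[c,s],[-s,c]])+T
pr=np.array([proj(d,(*w,.02)) for w in W])
g=cv2.cvtColor(d['color'],cv2.COLOR_BGR2GRAY)
# shift by hand-read corner: back-left outer
print('pred',pr.round(0).tolist())
sp=cv2.cornerSubPix(g,pr.astype(np.float32).reshape(-1,1,2),(9,9),(1,1),(3,100,.01)).reshape(-1,2)
P=np.array([ray(d,*p,.02)[:2] for p in sp])
M,inl=cv2.estimateAffinePartial2D(Q,P,ransacReprojThreshold=.002)
print('sub',sp.round(0).tolist(),inl.ravel());print(M[:,2],np.arctan2(M[1,0],M[0,0]),np.hypot(M[0,0],M[1,0]))
print((1e3*(P-Q@M[:,:2].T-M[:,2])).round(1).tolist())
Ri=np.linalg.inv(M[:,:2])
for n,p,z in(('tin',(231,116),.043),('block',(323.5,209),.034)):
    w=ray(d,*p,z);print(n,w,Ri@(w[:2]-M[:,2]))
for X in((.06,.06),(0,0),(-.06,-.06)): print(X,M[:,:2]@X+M[:,2])
E
python3 b.py
```

```text
pred [[279.0, 118.0], [323.0, 166.0], [232.0, 66.0], [234.0, 163.0], [278.0, 208.0], [187.0, 114.0], [327.0, 70.0], [371.0, 121.0], [281.0, 14.0]]
sub [[281.0, 116.0], [326.0, 162.0], [234.0, 64.0], [236.0, 162.0], [281.0, 207.0], [190.0, 110.0], [330.0, 68.0], [374.0, 119.0], [284.0, 10.0]] [1 0 1 1 1 0 1 1 1]
[0.53731472 0.31192198] -0.6174002772830106 1.010487982958923
[[-0.4, 0.2], [2.4, 0.6], [-0.3, 0.2], [-0.1, -0.3], [0.2, -0.2], [2.5, -1.3], [-0.5, 0.1], [0.0, 0.4], [1.1, -0.6]]
tin [0.5702545  0.35977251 0.043     ] [-0.00083411  0.05748319]
block [0.5049039  0.26387643 0.034     ] [ 0.00137267 -0.05733751]
(0.06, 0.06) [0.62185034 0.32625892]
(0, 0) [0.53731472 0.31192198]
(-0.06, -0.06) [0.4527791  0.29758504]
```

Request:
jog_arm(moves=[0,0,0,0,0,-1,0.4,0,0,0,0,0,-1,0.4,0,0,0,0,0,-1,0.4,0,0,0,0,0,-1,0.4,0,0,0,0,0,-1,0.4,0,0,0,0,0,-1,0.4,0,0,0,0,0,-1,0.4,0,0,0,0,0,-1,0.4])

```text
t: 8.35
eef_pos: [0.5064, 0.2694, 0.2454]
tool_rot: [0.001, 0.928, 0.372, -0.0]
contact_force: [0.5, 0.5, 0.1]
gripper_width: 0.527
grasp_force: 41.3
```

Request:
jog_arm(moves=[0,0,0,0,0,-1,0.4,0,0,0,0,0,-1,0.4,0,0,0,0,0,-1,0.4,0,0,0,0,0,-1,0.4,0,0,0,0,0,-1,0.4,0,0,0,0,0,-1,0.4,0,0,0,0,0,-1,0.4,0,0,0,0,0,-1,0.4])

```text
t: 9.02
eef_pos: [0.5065, 0.2693, 0.2454]
tool_rot: [0.001, 0.79, 0.613, -0.0]
contact_force: [-0.9, 0.0, 0.0]
gripper_width: 0.532
grasp_force: 41.3
```

Request:
jog_arm(moves=[0,0,0,0,0,-1,0.4,0,0,0,0,0,-1,0.4,0,0,0,0,0,-1,0.4,0,0,0,0,0,-1,0.4,0,0,0,0,0,-1,0.4,0,0,0,0,0,-1,0.4,0,0,0,0,0,-1,0.4,0,0,0,0,0,-1,0.4])

```text
t: 9.68
eef_pos: [0.5065, 0.2693, 0.2453]
tool_rot: [0.001, 0.59, 0.807, -0.001]
contact_force: [-0.0, -0.0, -0.5]
gripper_width: 0.525
grasp_force: 41.3
```

Request:
jog_arm(moves=[0,0,0,0,0,-1,0.4,0,0,0,0,0,-1,0.4,0,0,0,0,0,-1,0.4,0,0,0,0,0,-1,0.4,0,0,0,0,0,-1,0.4,0,0,0,0,0,-1,0.4,0,0,0,0,0,-1,0.4,0,0,0,0,0,-1,0.4])

```text
t: 10.35
eef_pos: [0.5065, 0.2693, 0.2452]
tool_rot: [0.0, 0.345, 0.939, -0.001]
contact_force: [0.6, -0.3, -0.4]
gripper_width: 0.532
grasp_force: 41.3
```

```bash
python3 g.py .6205 .327 .027 2.524
```

```text
t 10.35 pos [0.5065 0.2693 0.2452] psi 2.437 tilt 0.0019 q [ 0.13  0.46 -0.97  1.74  0.41  1.16 -0.09] w 0.532 F [ 0.6 -0.3 -0.4]
xyz units (20mm) [-2.46  5.9  10.91] rz units -1.24
in final axes [-2.98  5.65 10.91]
```

Request:
jog_arm(moves=[0,0,0,0,0,-0.62,0.4,0,0,0,0,0,-0.62,0.4,-0.5,0.94,0.5,0,0,0,0.4,-0.5,0.94,0.5,0,0,0,0.4,-0.5,0.94,0.5,0,0,0,0.4,-0.5,0.94,0.5,0,0,0,0.4,-0.5,0.94,0.5,0,0,0,0.4,-0.5,0.94,0.5,0,0,0,0.4])

```text
t: 11.02
eef_pos: [0.6219, 0.3264, 0.1845]
tool_rot: [0.0, 0.306, 0.952, -0.001]
contact_force: [0.5, 0.4, 0.2]
gripper_width: 0.528
grasp_force: 41.3
```

Request:
jog_arm(moves=[0,0,1,0,0,0,0.4,0,0,1,0,0,0,0.4,0,0,1,0,0,0,0.4,0,0,1,0,0,0,0.4,0,0,1,0,0,0,0.4,0,0,0,0,0,0,0.4,0,0,0,0,0,0,0.4,0,0,0,0,0,0,0.4])

```text
t: 11.68
eef_pos: [0.6212, 0.328, 0.0866]
tool_rot: [0.001, 0.305, 0.952, 0.0]
contact_force: [-0.2, -0.3, -0.6]
gripper_width: 0.523
grasp_force: 41.3
```

```bash
python3 g.py .6205 .327 .027 2.524
```

```text
t 11.68 pos [0.6212 0.328  0.0866] psi 2.522 tilt 0.0012 q [-0.06  0.81 -0.81  1.55  0.65  1.06 -0.09] w 0.523 F [-0.2 -0.3 -0.6]
xyz units (20mm) [ 0.   -0.06  2.98] rz units -0.03
in final axes [-0.   -0.06  2.98]
```

Request:
jog_arm(moves=[0,0,0.7,0,0,0,0.4,0,0,0.7,0,0,0,0.4,0,0,0.7,0,0,0,0.4,0,0,0.7,0,0,0,0.4,0,0,0.1,0,0,0,0.4,0,0,0.1,0,0,0,0.4,0,0,0,0,0,0,0.4,0,0,0,0,0,0,0.4])

```text
t: 12.35
eef_pos: [0.6199, 0.3281, 0.0257]
tool_rot: [0.0, 0.304, 0.953, -0.001]
contact_force: [-3.1, -4.4, 11.3]
gripper_width: 0.528
grasp_force: 44.7
```

Request:
jog_arm(moves=[0,0,0,0,0,0,0.75,0,0,0,0,0,0,0.75,0,0,0,0,0,0,0.75,0,0,0,0,0,0,0.75,0,0,-0.5,0,0,0,0.75,0,0,-1,0,0,0,0.75,0,0,-1,0,0,0,0.75,0,0,-1,0,0,0,0.75])

```text
t: 13.02
eef_pos: [0.6201, 0.3286, 0.0965]
tool_rot: [-0.0, 0.304, 0.953, 0.0]
contact_force: [0.3, -0.4, 0.2]
gripper_width: 0.753
grasp_force: 0.0
```

Request:
jog_arm(moves=[0,0,-1,0,0,0,0.75,0,0,-1,0,0,0,0.75,0,0,-1,0,0,0,0.75,0,0,-1,0,0,0,0.75,0,0,-1,0,0,0,0.75,0,0,-1,0,0,0,0.75,0,0,0,0,0,0,0.75,0,0,0,0,0,0,0.75])

```text
t: 13.68
eef_pos: [0.6206, 0.3292, 0.2171]
tool_rot: [0.001, 0.304, 0.953, 0.001]
contact_force: [0.0, 0.0, 0.3]
gripper_width: 0.749
grasp_force: 0.0
```

```bash
python3 g.py .467 -.3735 .2 .4
```

```text
t 13.68 pos [0.6206 0.3292 0.2171] psi 2.523 tilt 0.0028 q [-0.03  0.69 -0.88  1.45  0.54  1.25 -0.01] w 0.749 F [0.  0.  0.3]
xyz units (20mm) [-14.11 -33.08   0.78] rz units 30.41
in final axes [-20.76  29.37   0.85]
```

Request:
jog_arm(moves=[-0.44,-1,0,0,0,0,0.75,-0.44,-1,0,0,0,0,0.75,-0.44,-1,0,0,0,0,0.75,-0.44,-1,0,0,0,0,0.75,-0.44,-1,0,0,0,0,0.75,-0.44,-1,0,0,0,0,0.75,-0.44,-1,0,0,0,0,0.75,-0.44,-1,0,0,0,0,0.75])

```text
t: 14.35
eef_pos: [0.5838, 0.1558, 0.214]
tool_rot: [-0.001, 0.304, 0.953, -0.001]
contact_force: [0.9, 0.1, 0.4]
gripper_width: 0.751
grasp_force: 0.0
```

Request:
jog_arm(moves=[0,0,0,0,0,0.94,0.75,0,0,0,0,0,0.94,0.75,0,0,0,0,0,0.94,0.75,0,0,0,0,0,0.94,0.75,0,0,0,0,0,0.94,0.75,0,0,0,0,0,0.94,0.75,0,0,0,0,0,0.94,0.75,0,0,0,0,0,0.94,0.75])

```text
t: 15.02
eef_pos: [0.5841, 0.1569, 0.214]
tool_rot: [-0.001, 0.543, 0.84, -0.001]
contact_force: [-0.2, 0.2, -0.6]
gripper_width: 0.753
grasp_force: 0.0
```

Request:
jog_arm(moves=[0,0,0,0,0,0.94,0.75,0,0,0,0,0,0.94,0.75,0,0,0,0,0,0.94,0.75,0,0,0,0,0,0.94,0.75,0,0,0,0,0,0.94,0.75,0,0,0,0,0,0.94,0.75,0,0,0,0,0,0.94,0.75,0,0,0,0,0,0.94,0.75])

```text
t: 15.68
eef_pos: [0.584, 0.1569, 0.214]
tool_rot: [-0.0, 0.742, 0.67, -0.001]
contact_force: [0.5, 0.8, -0.1]
gripper_width: 0.748
grasp_force: 0.0
```

Request:
jog_arm(moves=[0,0,0,0,0,0.94,0.6,0,0,0,0,0,0.94,0.6,0,0,0,0,0,0.94,0.6,0,0,0,0,0,0.94,0.6,0,0,0,0,0,0.94,0.6,0,0,0,0,0,0.94,0.6,0,0,0,0,0,0.94,0.6,0,0,0,0,0,0.94,0.6])

```text
t: 16.35
eef_pos: [0.584, 0.1569, 0.214]
tool_rot: [-0.0, 0.89, 0.455, -0.001]
contact_force: [-0.9, 0.4, 0.2]
gripper_width: 0.6
grasp_force: 0.0
```

```bash
python3 g.py .467 -.3735 .2 .953; python3 -c "
from h import *
import pickle
d=cam('wrist','w4.png');pickle.dump(d,open('w4.pkl','wb'))
cv2.imwrite('pics/t4.png',cam('top')['color'])"
```

```text
t 16.35 pos [0.584  0.1569 0.214 ] psi 0.945 tilt 0.0022 q [ 0.08  0.44 -0.59  1.71  0.28  1.07 -1.23] w 0.6 F [-0.9  0.4  0.2]
xyz units (20mm) [-24.92  10.8    0.73] rz units -0.12
in final axes [-25.01  10.59   0.7 ]
```

Request:
jog_arm(moves=[-1,0.45,0,0,0,0,0.6,-1,0.45,0,0,0,0,0.6,-1,0.45,0,0,0,0,0.6,-1,0.45,0,0,0,0,0.6,-1,0.45,0,0,0,0,0.6,-1,0.45,0,0,0,0,0.6,-1,0.45,0,0,0,0,0.6,-1,0.45,0,0,0,0,0.6])

```text
t: 17.12
eef_pos: [0.5491, -0.0158, 0.2146]
tool_rot: [-0.0, 0.889, 0.457, -0.001]
contact_force: [-0.5, 0.1, -0.5]
gripper_width: 0.598
grasp_force: 0.0
```

Request:
jog_arm(moves=[-1,0.45,0,0,0,0,0.6,-1,0.45,0,0,0,0,0.6,-1,0.45,0,0,0,0,0.6,-1,0.45,0,0,0,0,0.6,-1,0.45,0,0,0,0,0.6,-1,0.45,0,0,0,0,0.6,-1,0.45,0,0,0,0,0.6,-1,0.45,0,0,0,0,0.6])

```text
t: 17.78
eef_pos: [0.5142, -0.1876, 0.2146]
tool_rot: [-0.0, 0.889, 0.457, -0.0]
contact_force: [0.6, 0.1, 0.1]
gripper_width: 0.599
grasp_force: 0.0
```

Request:
jog_arm(moves=[-1,0.45,0,0,0,0,0.6,-1,0.45,0,0,0,0,0.6,-1,0.45,0,0,0,0,0.6,-1,0.45,0,0,0,0,0.6,-1,0.45,0,0,0,0,0.6,-1,0.45,0,0,0,0,0.6,-1,0.45,0,0,0,0,0.6,0,0.45,0,0,0,0,0.6])

```text
t: 18.45
eef_pos: [0.4884, -0.3471, 0.2142]
tool_rot: [-0.0, 0.891, 0.455, -0.002]
contact_force: [-0.0, -0.8, 0.3]
gripper_width: 0.603
grasp_force: 0.0
```

```bash
python3 g.py .467 -.3735 .007 .953; python3 -c "
from h import *
d=cam('wrist','w5.png')
print(proj(d,(.467,-.3735,.03)),proj(d,(.48,-.446,.018)))"
```

```text
t 18.45 pos [ 0.4884 -0.3471  0.2142] psi 0.944 tilt 0.0037 q [ 0.84  0.4  -0.43  1.74  0.19  1.04 -0.28] w 0.603 F [-0.  -0.8  0.3]
xyz units (20mm) [-1.66 -0.07 10.37] rz units -0.13
in final axes [-1.7  -0.11 10.36]
(np.float64(313.4551933112386), np.float64(249.37495529694175)) (np.float64(368.5927812081014), np.float64(296.16037788487637))
```

View pics/w5.png

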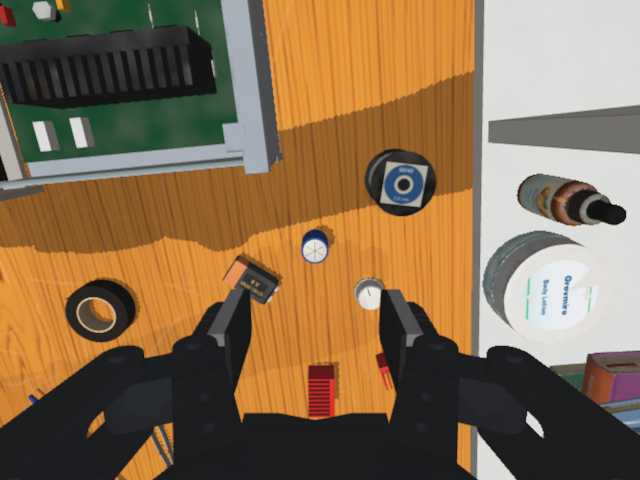

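The capacitor top is at (315,250), within 2 px of the predicted point. The knob top is at (369,292) and the battery at (251,280).

```bash
python3 -c "
from h import *
d=cam('wrist')
print('cap',ray(d,315,250,.03),'knob',ray(d,369,292,.018),'bat',ray(d,252,278,.018))"
```

```text
cap [ 0.47117472 -0.37343232  0.03      ] knob [ 0.48625658 -0.44124178  0.018     ] bat [ 0.40401888 -0.36407407  0.018     ]
```

Request:
jog_arm(moves=[-0.84,0,1,0,0,0,0.6,-0.84,0,1,0,0,0,0.6,0,0,1,0,0,0,0.6,0,0,1,0,0,0,0.6,0,0,1,0,0,0,0.6,0,0,1,0,0,0,0.6,0,0,0,0,0,0,0.6,0,0,0,0,0,0,0.6])

```text
t: 19.22
eef_pos: [0.4721, -0.3676, 0.0946]
tool_rot: [-0.001, 0.889, 0.458, -0.0]
contact_force: [0.5, -0.6, 0.4]
gripper_width: 0.6
grasp_force: 0.0
```

```bash
python3 g.py .467 -.3735 .007 .953
```

```text
t 19.22 pos [ 0.4721 -0.3676  0.0946] psi 0.95 tilt 0.0029 q [ 0.85  0.54 -0.39  1.83  0.27  0.82 -0.29] w 0.6 F [ 0.5 -0.6  0.4]
xyz units (20mm) [-0.39 -0.03  4.38] rz units -0.04
in final axes [-0.39 -0.04  4.38]
```

Request:
jog_arm(moves=[-0.35,0,0.9,0,0,0,0.6,0,0,0.9,0,0,0,0.6,0,0,0.9,0,0,0,0.6,0,0,0.9,0,0,0,0.6,0,0,0.75,0,0,0,0.6,0,0,0,0,0,0,0.6,0,0,0,0,0,0,0.15,0,0,0,0,0,0,0.15], grip_force=30)

```text
t: 19.88
eef_pos: [0.4695, -0.3755, 0.0101]
tool_rot: [0.001, 0.89, 0.457, 0.001]
contact_force: [0.7, 0.4, -0.3]
gripper_width: 0.326
grasp_force: 0.0
```

Request:
jog_arm(moves=[0,0,0,0,0,0,0.15,0,0,0,0,0,0,0.15,0,0,0,0,0,0,0.15,0,0,0,0,0,0,0.15,0,0,0,0,0,0,0.15,0,0,0,0,0,0,0.15,0,0,-0.5,0,0,0,0.15,0,0,-0.5,0,0,0,0.15])

```text
t: 20.55
eef_pos: [0.468, -0.3752, 0.0292]
tool_rot: [-0.0, 0.89, 0.456, -0.0]
contact_force: [-0.1, -0.9, 0.9]
gripper_width: 0.28
grasp_force: 29.5
```

Request:
jog_arm(moves=[0,0,-1,0,0,0,0.15,0,0,-1,0,0,0,0.15,0,0,-1,0,0,0,0.15,0,0,-1,0,0,0,0.15,0,0,-1,0,0,0,0.15,0,0,-1,0,0,0,0.15,0,0,-1,0,0,0,0.15,0,0,-1,0,0,0,0.15])

```text
t: 21.22
eef_pos: [0.468, -0.3752, 0.1906]
tool_rot: [0.001, 0.89, 0.456, 0.0]
contact_force: [0.9, 0.7, -0.3]
gripper_width: 0.275
grasp_force: 29.5
```

Request:
jog_arm(moves=[0.94,-0.54,0,0,0,0,0.15,0.94,-0.54,0,0,0,0,0.15,0.94,-0.54,0,0,0,0,0.15,0.94,-0.54,0,0,0,0,0.15,0.94,-0.54,0,0,0,0,0.15,0.94,-0.54,0,0,0,0,0.15,0.94,-0.54,0,0,0,0,0.15,0.94,-0.54,0,0,0,0,0.15])

```text
t: 21.88
eef_pos: [0.4857, -0.2017, 0.1895]
tool_rot: [0.001, 0.89, 0.456, 0.0]
contact_force: [0.3, 0.9, -0.7]
gripper_width: 0.279
grasp_force: 29.5
```

Request:
jog_arm(moves=[0.94,-0.54,0,0,0,0,0.15,0.94,-0.54,0,0,0,0,0.15,0.94,-0.54,0,0,0,0,0.15,0.94,-0.54,0,0,0,0,0.15,0.94,-0.54,0,0,0,0,0.15,0.94,-0.54,0,0,0,0,0.15,0.94,-0.54,0,0,0,0,0.15,0.94,-0.54,0,0,0,0,0.15])

```text
t: 22.55
eef_pos: [0.5033, -0.0292, 0.1895]
tool_rot: [0.001, 0.89, 0.456, 0.0]
contact_force: [-0.5, -0.1, 0.3]
gripper_width: 0.278
grasp_force: 29.5
```

Request:
jog_arm(moves=[0.94,-0.54,0,0,0,0,0.15,0.94,-0.54,0,0,0,0,0.15,0.94,-0.54,0,0,0,0,0.15,0.94,-0.54,0,0,0,0,0.15,0.94,-0.54,0,0,0,0,0.15,0.94,-0.54,0,0,0,0,0.15,0.94,-0.54,0,0,0,0,0.15,0.94,-0.54,0,0,0,0,0.15])

```text
t: 23.22
eef_pos: [0.5209, 0.1433, 0.1895]
tool_rot: [0.0, 0.89, 0.456, 0.0]
contact_force: [0.6, 1.3, -1.4]
gripper_width: 0.278
grasp_force: 29.5
```

Request:
jog_arm(moves=[0.94,-0.54,0,0,0,0,0.15,0.94,-0.54,0,0,0,0,0.15,0.94,-0.54,0,0,0,0,0.15,0.94,-0.54,0,0,0,0,0.15,0.94,-0.54,0,0,0,0,0.15,0,0,0,0,0,0,0.15,0,0,0,0,0,0,0.15,0,0,0,0,0,0,0.15])

```text
t: 23.88
eef_pos: [0.5319, 0.2494, 0.1888]
tool_rot: [0.0, 0.89, 0.456, 0.0]
contact_force: [0.1, 0.0, -0.4]
gripper_width: 0.279
grasp_force: 29.5
```

```bash
python3 g.py .5366 .3128 .0295 .953; python3 -c "
from h import *
d=cam('wrist','w6.png')
print(proj(d,(.5366,.3128,.02)),proj(d,(.6205,.327,.045)))"
```

```text
t 23.88 pos [0.5319 0.2494 0.1888] psi 0.948 tilt 0.001 q [-0.06  0.45 -0.63  1.78  0.31  1.01 -1.43] w 0.279 F [ 0.1  0.  -0.4]
xyz units (20mm) [ 2.71 -1.67  7.96] rz units -0.08
in final axes [ 2.72 -1.64  7.97]
(np.float64(273.2888987300913), np.float64(150.14804976679886)) (np.float64(353.6898974039783), np.float64(62.129839704358915))
```

View pics/w6.png

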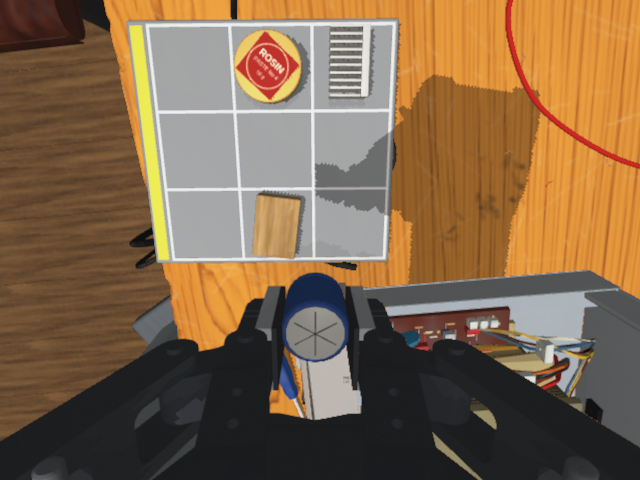

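The heat sink sits well in the back-left square, (349,63) against a square middle of about (355,65). The middle square's centre is at (276,149), block top about (277,225), and the capacitor is gripped upright.

Request:
jog_arm(moves=[0.9,-0.53,0.6,0,0,0,0.15,0.9,-0.53,0.6,0,0,0,0.15,0.92,-0.54,0.6,0,0,0,0.15,0,0,1,0,0,0,0.15,0,0,1,0,0,0,0.15,0,0,1,0,0,0,0.15,0,0,0,0,0,0,0.15,0,0,0,0,0,0,0.15])

```text
t: 24.6
eef_pos: [0.5375, 0.3114, 0.0918]
tool_rot: [0.0, 0.89, 0.456, -0.001]
contact_force: [0.3, 1.5, -0.8]
gripper_width: 0.276
grasp_force: 29.5
```

```bash
python3 g.py .5375 .3123 .0295 .953; python3 -c "
from h import *
import pickle
d=pickle.load(open('w3.pkl','rb'))
"
```

```text
t 24.6 pos [0.5375 0.3114 0.0918] psi 0.946 tilt 0.0024 q [-0.21  0.62 -0.57  1.77  0.42  0.88 -1.59] w 0.276 F [ 0.3  1.5 -0.8]
xyz units (20mm) [ 0.04 -0.02  3.11] rz units -0.09
in final axes [ 0.04 -0.02  3.11]
```

Request:
jog_arm(moves=[0,0,0.75,0,0,0,0.15,0,0,0.75,0,0,0,0.15,0,0,0.75,0,0,0,0.15,0,0,0.65,0,0,0,0.15,0,0,0.1,0,0,0,0.15,0,0,0.05,0,0,0,0.15,0,0,0.05,0,0,0,0.15,0,0,0,0,0,0,0.15])

```text
t: 25.27
eef_pos: [0.5375, 0.3132, 0.0302]
tool_rot: [0.0, 0.89, 0.456, -0.0]
contact_force: [-0.2, 0.5, -0.1]
gripper_width: 0.278
grasp_force: 30.1
```

Request:
jog_arm(moves=[0,0,0,0,0,0,0.5,0,0,0,0,0,0,0.5,0,0,0,0,0,0,0.5,0,0,0,0,0,0,0.5,0,0,-0.4,0,0,0,0.5,0,0,-0.8,0,0,0,0.5,0,0,-1,0,0,0,0.5,0,0,-1,0,0,0,0.5])

```text
t: 25.93
eef_pos: [0.5374, 0.313, 0.0953]
tool_rot: [-0.0, 0.89, 0.456, -0.0]
contact_force: [0.4, 0.2, 0.2]
gripper_width: 0.5
grasp_force: 0.0
```

Request:
jog_arm(moves=[0,0,-1,0,0,0,0.6,0,0,-1,0,0,0,0.6,0,0,-1,0,0,0,0.6,0,0,-1,0,0,0,0.6,0,0,-1,0,0,0,0.6,0,0,-1,0,0,0,0.6,-1,0,0,0,0,0,0.6,-1,0,0,0,0,0,0.6])

```text
t: 26.6
eef_pos: [0.5146, 0.2819, 0.2165]
tool_rot: [-0.0, 0.889, 0.457, 0.002]
contact_force: [-0.3, -0.2, -0.9]
gripper_width: 0.597
grasp_force: 0.0
```

```bash
python3 g.py .482 -.4445 .2 .953; python3 -c "
from h import *
import pickle
d=cam('wrist','w7.png');pickle.dump(d,open('w7.pkl','wb'))"
```

```text
t 26.6 pos [0.5146 0.2819 0.2165] psi 0.949 tilt 0.0039 q [-0.1   0.42 -0.65  1.76  0.29  1.06 -1.48] w 0.597 F [-0.3 -0.2 -0.9]
xyz units (20mm) [-30.48  19.83   0.73] rz units -0.06
in final axes [-30.55  19.71   0.82]
```

View pics/w7.png

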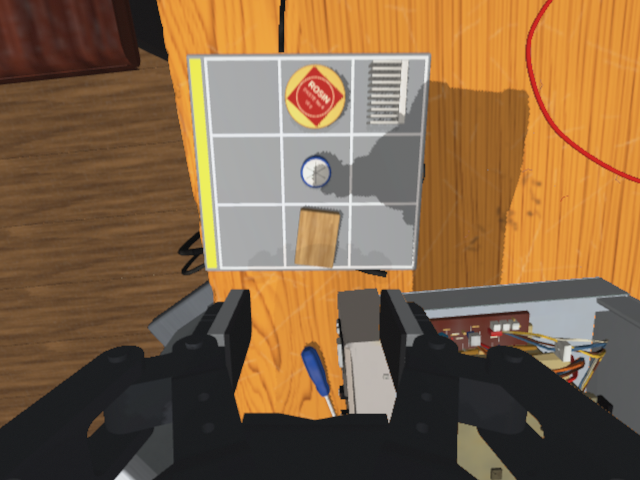

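Capacitor is standing at (316,171), square middle (317,169). Block top centre is about (318,238). Next, the knob.

Request:
jog_arm(moves=[-1,0.65,0,0,0,0,0.6,-1,0.65,0,0,0,0,0.6,-1,0.65,0,0,0,0,0.6,-1,0.65,0,0,0,0,0.6,-1,0.65,0,0,0,0,0.6,-1,0.65,0,0,0,0,0.6,-1,0.65,0,0,0,0,0.6,-1,0.65,0,0,0,0,0.6])

```text
t: 27.32
eef_pos: [0.5052, 0.0889, 0.2148]
tool_rot: [0.0, 0.89, 0.457, 0.0]
contact_force: [0.2, -0.2, -0.7]
gripper_width: 0.6
grasp_force: 0.0
```

Request:
jog_arm(moves=[-1,0.65,0,0,0,0,0.6,-1,0.65,0,0,0,0,0.6,-1,0.65,0,0,0,0,0.6,-1,0.65,0,0,0,0,0.6,-1,0.65,0,0,0,0,0.6,-1,0.65,0,0,0,0,0.6,-1,0.65,0,0,0,0,0.6,-1,0.65,0,0,0,0,0.6])

```text
t: 27.98
eef_pos: [0.4963, -0.1017, 0.2149]
tool_rot: [0.0, 0.89, 0.457, 0.0]
contact_force: [-0.3, 0.5, -0.2]
gripper_width: 0.597
grasp_force: 0.0
```

Request:
jog_arm(moves=[-1,0.65,0,0,0,0,0.6,-1,0.65,0,0,0,0,0.6,-1,0.65,0,0,0,0,0.6,-1,0.65,0,0,0,0,0.6,-1,0.65,0,0,0,0,0.6,-1,0.65,0,0,0,0,0.6,-1,0.65,0,0,0,0,0.6,-1,0.65,0,0,0,0,0.6])

```text
t: 28.65
eef_pos: [0.4875, -0.2923, 0.2149]
tool_rot: [0.0, 0.89, 0.457, 0.0]
contact_force: [0.8, -0.2, 0.5]
gripper_width: 0.603
grasp_force: 0.0
```

Request:
jog_arm(moves=[-1,0.65,0,0,0,0,0.6,-1,0.65,0,0,0,0,0.6,-1,0.65,0,0,0,0,0.6,-1,0.65,0,0,0,0,0.6,-0.5,0.65,0,0,0,0,0.6,0,0.4,0,0,0,0,0.6,0,0,0,0,0,0,0.6,0,0,0,0,0,0,0.6])

```text
t: 29.32
eef_pos: [0.4953, -0.4054, 0.2144]
tool_rot: [-0.0, 0.889, 0.457, 0.0]
contact_force: [0.2, 0.1, -0.8]
gripper_width: 0.602
grasp_force: 0.0
```

```bash
python3 g.py .4817 -.4447 .005 .953; python3 -c "
from h import *
import pickle
d=pickle.load(open('w7.pkl','rb'))
c=np.array([ray(d,u,v,.034)[:2] for u,v in[(302,208),(341,211),(334,267),(295,265)]])
print('block',c.mean(0),[np.linalg.norm(c[i]-c[i-1]).round(4) for i in range(4)])
g=np.array([ray(d,u,v,.02)[:2] for u,v in[(281,134),(352,134),(283,204),(350,203)]])
print('board c',g.mean(0),'cap',ray(d,316,171,.05))
e=cam('wrist','w8.png');print(proj(e,(.4817,-.4447,.018)))
cv2.imwrite('pics/w8c.png',cv2.resize(e['color'][150:400,200:460],None,fx=2,fy=2))"
```

```text
t 29.32 pos [ 0.4953 -0.4054  0.2144] psi 0.95 tilt 0.0012 q [ 0.87  0.46 -0.38  1.64  0.19  1.07 -0.19] w 0.602 F [ 0.2  0.1 -0.8]
xyz units (20mm) [-2.01  0.6  10.47] rz units -0.05
in final axes [-2.    0.59 10.47]
block [0.50410073 0.26260981] [np.float64(0.0527), np.float64(0.0339), np.float64(0.0518), np.float64(0.0353)]
board c [0.53728641 0.31117197] cap [0.53783567 0.31288556 0.05      ]
(np.float64(327.89525400636626), np.float64(252.47039836014832))
```

View pics/w8c.png

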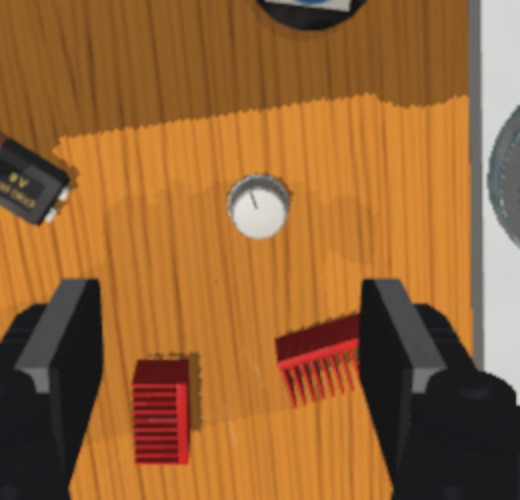

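Request:
jog_arm(moves=[-1,0.32,1,0,0,0,0.55,-1,0.32,1,0,0,0,0.55,0,0,1,0,0,0,0.55,0,0,1,0,0,0,0.55,0,0,1,0,0,0,0.55,0,0,1,0,0,0,0.55,0,0,0,0,0,0,0.55,0,0,0,0,0,0,0.55])

```text
t: 30.03
eef_pos: [0.4813, -0.4451, 0.0939]
tool_rot: [-0.001, 0.889, 0.457, -0.0]
contact_force: [0.0, 0.4, 0.2]
gripper_width: 0.551
grasp_force: 0.0
```

```bash
python3 g.py .482 -.4447 .004 .953
```

```text
t 30.03 pos [ 0.4813 -0.4451  0.0939] psi 0.95 tilt 0.0025 q [ 0.89  0.62 -0.34  1.69  0.25  0.88 -0.17] w 0.551 F [0.  0.4 0.2]
xyz units (20mm) [0.03 0.03 4.49] rz units -0.05
in final axes [0.04 0.02 4.49]
```

Request:
jog_arm(moves=[0,0,0.9,0,0,0,0.55,0,0,0.9,0,0,0,0.55,0,0,0.9,0,0,0,0.55,0,0,0.9,0,0,0,0.55,0,0,0.9,0,0,0,0.55,0,0,0,0,0,0,0.55,0,0,0,0,0,0,0.2,0,0,0,0,0,0,0.2], grip_force=30)

```text
t: 30.7
eef_pos: [0.4828, -0.4473, 0.0065]
tool_rot: [0.001, 0.89, 0.457, 0.001]
contact_force: [0.1, 0.6, 0.3]
gripper_width: 0.334
grasp_force: 29.6
```

Request:
jog_arm(moves=[0,0,0,0,0,0,0.2,0,0,0,0,0,0,0.2,0,0,0,0,0,0,0.2,0,0,0,0,0,0,0.2,0,0,0,0,0,0,0.2,0,0,0,0,0,0,0.2,0,0,0,0,0,0,0.2,0,0,0,0,0,0,0.2])

```text
t: 31.37
eef_pos: [0.4826, -0.4476, 0.0062]
tool_rot: [0.001, 0.89, 0.456, 0.001]
contact_force: [-1.4, 1.2, 7.3]
gripper_width: 0.33
grasp_force: 30.2
```

Request:
jog_arm(moves=[0,0,-0.5,0,0,0,0.2,0,0,-0.5,0,0,0,0.2,0,0,-1,0,0,0,0.2,0,0,-1,0,0,0,0.2,0,0,-1,0,0,0,0.2,0,0,-1,0,0,0,0.2,0,0,-1,0,0,0,0.2,0,0,-1,0,0,0,0.2])

```text
t: 32.03
eef_pos: [0.4815, -0.4469, 0.1465]
tool_rot: [0.0, 0.89, 0.456, 0.0]
contact_force: [-0.9, -0.6, 0.5]
gripper_width: 0.33
grasp_force: 29.7
```

```bash
python3 g.py .5037 .2637 .21 .953
```

```text
t 32.03 pos [ 0.4815 -0.4469  0.1465] psi 0.948 tilt 0.001 q [ 0.91  0.56 -0.35  1.66  0.22  0.97 -0.15] w 0.33 F [-0.9 -0.6  0.5]
xyz units (20mm) [ 29.5  -19.82  -3.2 ] rz units -0.07
in final axes [ 29.61 -19.67  -3.17]
```

Request:
jog_arm(moves=[0.98,-0.66,-0.4,0,0,0,0.2,0.98,-0.66,-0.4,0,0,0,0.2,0.98,-0.66,-0.4,0,0,0,0.2,0.98,-0.66,-0.4,0,0,0,0.2,0.98,-0.66,-0.4,0,0,0,0.2,0.98,-0.66,-0.4,0,0,0,0.2,0.98,-0.66,-0.4,0,0,0,0.2,0.98,-0.66,-0.4,0,0,0,0.2])

```text
t: 32.7
eef_pos: [0.4871, -0.2567, 0.2098]
tool_rot: [0.001, 0.89, 0.456, 0.0]
contact_force: [-0.2, 0.8, -0.2]
gripper_width: 0.331
grasp_force: 29.7
```

Request:
jog_arm(moves=[0.98,-0.66,0,0,0,0,0.2,0.98,-0.66,0,0,0,0,0.2,0.98,-0.66,0,0,0,0,0.2,0.98,-0.66,0,0,0,0,0.2,0.98,-0.66,0,0,0,0,0.2,0.98,-0.66,0,0,0,0,0.2,0.98,-0.66,0,0,0,0,0.2,0.98,-0.66,0,0,0,0,0.2])

```text
t: 33.37
eef_pos: [0.4928, -0.0679, 0.2094]
tool_rot: [0.001, 0.89, 0.456, 0.0]
contact_force: [0.8, -0.2, 0.0]
gripper_width: 0.333
grasp_force: 29.7
```

Request:
jog_arm(moves=[0.98,-0.66,0,0,0,0,0.2,0.98,-0.66,0,0,0,0,0.2,0.98,-0.66,0,0,0,0,0.2,0.98,-0.66,0,0,0,0,0.2,0.98,-0.66,0,0,0,0,0.2,0.98,-0.66,0,0,0,0,0.2,0.98,-0.66,0,0,0,0,0.2,0.98,-0.66,0,0,0,0,0.2])

```text
t: 34.03
eef_pos: [0.4985, 0.121, 0.2094]
tool_rot: [0.001, 0.89, 0.456, 0.0]
contact_force: [0.3, -0.2, -0.6]
gripper_width: 0.335
grasp_force: 29.7
```

Request:
jog_arm(moves=[0.98,-0.66,0,0,0,0,0.2,0.98,-0.66,0,0,0,0,0.2,0.98,-0.66,0,0,0,0,0.2,0.98,-0.66,0,0,0,0,0.2,0.98,-0.66,0,0,0,0,0.2,0.98,-0.66,0,0,0,0,0.2,0,0,0,0,0,0,0.2,0,0,0,0,0,0,0.2])

```text
t: 34.7
eef_pos: [0.5024, 0.2632, 0.2092]
tool_rot: [-0.0, 0.889, 0.458, 0.0]
contact_force: [-0.9, 0.5, -0.4]
gripper_width: 0.331
grasp_force: 29.7
```

```bash
python3 g.py .5037 .2632 .0415 .953
```

```text
t 34.7 pos [0.5024 0.2632 0.2092] psi 0.951 tilt 0.0009 q [-0.08  0.4  -0.66  1.81  0.28  1.03 -1.46] w 0.331 F [-0.9  0.5 -0.4]
xyz units (20mm) [0.03 0.05 8.38] rz units -0.03
in final axes [0.04 0.05 8.38]
```

Request:
jog_arm(moves=[0,0.05,1,0,0,0,0.2,0,0,1,0,0,0,0.2,0,0,1,0,0,0,0.2,0,0,1,0,0,0,0.2,0,0,1,0,0,0,0.2,0,0,1,0,0,0,0.2,0,0,0.8,0,0,0,0.2,0,0,0,0,0,0,0.2])

```text
t: 35.37
eef_pos: [0.5024, 0.2579, 0.0697]
tool_rot: [0.001, 0.89, 0.456, -0.003]
contact_force: [0.2, -0.5, 0.1]
gripper_width: 0.331
grasp_force: 29.7
```

```bash
python3 g.py .5037 .2632 .0405 .953
```

```text
t 35.37 pos [0.5024 0.2579 0.0697] psi 0.946 tilt 0.0056 q [-0.15  0.57 -0.57  1.92  0.43  0.78 -1.58] w 0.331 F [ 0.2 -0.5  0.1]
xyz units (20mm) [ 0.26 -0.1   1.46] rz units -0.1
in final axes [ 0.25 -0.1   1.46]
```

Request:
jog_arm(moves=[0,0,0,0,0,0,0.2,0,0,0,0,0,0,0.2,0,0,0.4,0,0,0,0.2,0,0,0.4,0,0,0,0.2,0,0,0.3,0,0,0,0.2,0,0,0.1,0,0,0,0.2,0,0,0,0,0,0,0.2,0,0,0,0,0,0,0.2])

```text
t: 36.03
eef_pos: [0.5036, 0.2612, 0.0481]
tool_rot: [-0.0, 0.89, 0.456, -0.0]
contact_force: [0.2, 0.0, -0.3]
gripper_width: 0.332
grasp_force: 29.7
```

```bash
python3 g.py .5037 .2632 .0405 .953
```

```text
t 36.03 pos [0.5036 0.2612 0.0481] psi 0.948 tilt 0.0005 q [-0.17  0.6  -0.55  1.92  0.45  0.74 -1.6 ] w 0.332 F [ 0.2  0.  -0.3]
xyz units (20mm) [ 0.09 -0.05  0.38] rz units -0.07
in final axes [ 0.09 -0.05  0.38]
```

Request:
jog_arm(moves=[0.05,0,0.2,0,0,0,0.2,0,0,0.1,0,0,0,0.2,0,0,0.08,0,0,0,0.2,0,0,0,0,0,0,0.2,0,0,0,0,0,0,0.2,0,0,0,0,0,0,0.2,0,0,0,0,0,0,0.2,0,0,0,0,0,0,0.2])

```text
t: 36.7
eef_pos: [0.5044, 0.2619, 0.0408]
tool_rot: [0.0, 0.89, 0.456, 0.0]
contact_force: [-0.7, -0.5, 0.1]
gripper_width: 0.332
grasp_force: 29.7
```

Request:
jog_arm(moves=[0,0,0.04,0,0,0,0.2,0,0,0,0,0,0,0.2,0,0,0,0,0,0,0.2,0,0,0,0,0,0,0.5,0,0,0,0,0,0,0.5,0,0,0,0,0,0,0.5,0,0,0,0,0,0,0.5,0,0,-0.4,0,0,0,0.5])

```text
t: 37.37
eef_pos: [0.5034, 0.2613, 0.0468]
tool_rot: [0.0, 0.89, 0.456, -0.001]
contact_force: [-0.6, -0.5, 0.4]
gripper_width: 0.499
grasp_force: 0.0
```

Request:
jog_arm(moves=[0,0,-0.8,0,0,0,0.5,0,0,-1,0,0,0,0.5,0,0,-1,0,0,0,0.5,0,0,-1,0,0,0,0.5,0,0,-1,0,0,0,0.5,0,0,-1,0,0,0,0.5,0,0,-1,0,0,0,0.5,0,0,-1,0,0,0,0.5])

```text
t: 38.03
eef_pos: [0.5041, 0.2619, 0.2055]
tool_rot: [-0.0, 0.89, 0.457, 0.0]
contact_force: [-0.1, 0.4, 0.7]
gripper_width: 0.499
grasp_force: 0.0
```

```bash
python3 g.py .3955 -.3665 .215 .33
```

```text
t 38.03 pos [0.5041 0.2619 0.2055] psi 0.948 tilt 0.0003 q [-0.07  0.4  -0.66  1.81  0.28  1.02 -1.46] w 0.499 F [-0.1  0.4  0.7]
xyz units (20mm) [-28.69  13.92  -0.48] rz units 8.85
in final axes [-15.32  27.97  -0.48]
```

Request:
jog_arm(moves=[0,0,0,0,0,-0.84,0.7,0,0,0,0,0,-0.84,0.7,0,0,0,0,0,-0.84,0.7,0,0,0,0,0,-0.84,0.7,0,0,0,0,0,-0.84,0.7,0,0,0,0,0,-0.84,0.7,0,0,0,0,0,-0.84,0.7,0,0,0,0,0,-0.84,0.7])

```text
t: 38.7
eef_pos: [0.5041, 0.2619, 0.2045]
tool_rot: [0.0, 0.758, 0.652, 0.0]
contact_force: [-0.6, 0.2, 0.4]
gripper_width: 0.704
grasp_force: 0.0
```

Request:
jog_arm(moves=[0,0,0,0,0,-0.84,0.7,0,0,0,0,0,-0.84,0.7,0,0,0,0,0,-0.84,0.7,0,0,0,0,0,-0.84,0.7,0,0,0,0,0,-0.84,0.7,0,0,0,0,0,-0.84,0.7,0,0,0,0,0,-0.84,0.7,0,0,0,0,0,-0.84,0.7])

```text
t: 39.37
eef_pos: [0.5042, 0.2619, 0.2045]
tool_rot: [0.0, 0.586, 0.81, 0.0]
contact_force: [-0.0, 0.3, -0.6]
gripper_width: 0.699
grasp_force: 0.0
```

Request:
jog_arm(moves=[-1,-0.5,0,0,0,0,0.7,-1,-0.5,0,0,0,0,0.7,-1,-0.5,0,0,0,0,0.7,-1,-0.5,0,0,0,0,0.7,-1,-0.5,0,0,0,0,0.7,-1,-0.5,0,0,0,0,0.7,-1,-0.5,0,0,0,0,0.7,-1,-0.5,0,0,0,0,0.7])

```text
t: 40.03
eef_pos: [0.4775, 0.084, 0.2044]
tool_rot: [0.0, 0.587, 0.809, -0.0]
contact_force: [0.8, 0.1, -0.6]
gripper_width: 0.699
grasp_force: 0.0
```

Request:
jog_arm(moves=[-1,-0.5,0,0,0,0,0.7,-1,-0.5,0,0,0,0,0.7,-1,-0.5,0,0,0,0,0.7,-1,-0.5,0,0,0,0,0.7,-1,-0.5,0,0,0,0,0.7,-1,-0.5,0,0,0,0,0.7,-1,-0.5,0,0,0,0,0.7,-1,-0.5,0,0,0,0,0.7])

```text
t: 40.7
eef_pos: [0.4511, -0.0929, 0.2045]
tool_rot: [0.0, 0.587, 0.809, -0.0]
contact_force: [0.4, -0.1, 0.2]
gripper_width: 0.699
grasp_force: 0.0
```

Request:
jog_arm(moves=[-1,-0.5,0,0,0,0,0.7,-1,-0.5,0,0,0,0,0.7,-1,-0.5,0,0,0,0,0.7,-1,-0.5,0,0,0,0,0.7,-1,-0.5,0,0,0,0,0.7,-1,-0.5,0,0,0,0,0.7,0,0,0,0,0,0,0.7,0,0,0,0,0,0,0.7])

```text
t: 41.37
eef_pos: [0.4312, -0.2256, 0.2042]
tool_rot: [0.0, 0.588, 0.809, -0.0]
contact_force: [-0.1, 0.6, 0.3]
gripper_width: 0.701
grasp_force: 0.0
```

```bash
python3 g.py .3955 -.3655 .002 1.89; python3 -c "
from h import *
e=cam('wrist','w9.png');x,y=proj(e,(.3955,-.3655,.018));print(x,y)
f=e['color']; hsv=cv2.cvtColor(f,cv2.COLOR_BGR2HSV)
x0,y0=int(x)-75,max(int(y)-75,0)
cv2.imwrite('pics/w9c.png',cv2.resize(f[y0:y0+150,x0:x0+150],None,fx=4,fy=4,interpolation=cv2.INTER_CUBIC));print(x0,y0)"
```

```text
t 41.37 pos [ 0.4312 -0.2256  0.2042] psi 1.883 tilt 0.0001 q [ 1.    0.28 -0.74  1.98  0.23  0.96  0.45] w 0.701 F [-0.1  0.6  0.3]
xyz units (20mm) [-6.11 -3.85 10.11] rz units -0.09
in final axes [-6.08 -3.89 10.11]
234.88997564116784 336.6448879704119
159 261
```

View pics/w9c.png

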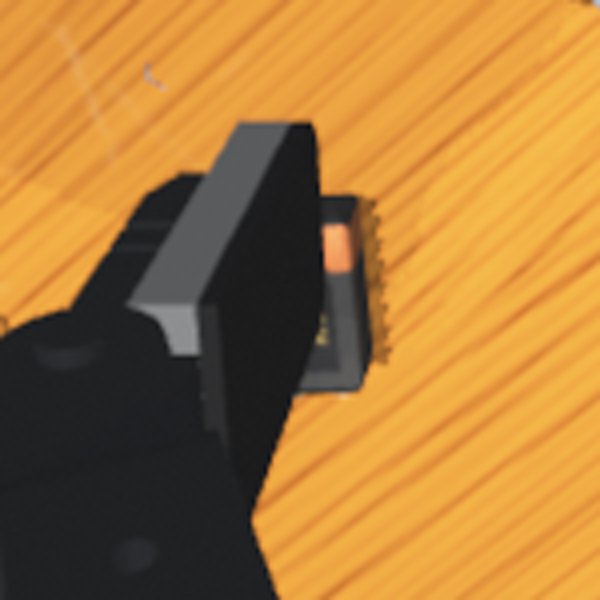

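The finger hides part of the battery, but its long axis (right edge x≈360 in the crop) runs along the tool's x, so the yaw is right. I'm moving over it and will measure by code.

Request:
jog_arm(moves=[-0.88,-0.77,0,0,0,0,0.7,-0.88,-0.77,0,0,0,0,0.7,-0.88,-0.77,0,0,0,0,0.7,-0.88,-0.77,0,0,0,0,0.7,-0.88,-0.77,0,0,0,0,0.7,0,0,0,0,0,0,0.7,0,0,0,0,0,0,0.7,0,0,0,0,0,0,0.7])

```text
t: 42.08
eef_pos: [0.3865, -0.3306, 0.2041]
tool_rot: [0.0, 0.586, 0.81, 0.0]
contact_force: [-0.8, 0.2, 0.4]
gripper_width: 0.704
grasp_force: 0.0
```

```bash
python3 g.py .3955 -.3655 .002 1.89; python3 -c "
from h import *
e=cam('wrist','w10.png');x,y=proj(e,(.3955,-.3655,.018));print(x,y)
f=e['color']; hsv=cv2.cvtColor(f,cv2.COLOR_BGR2HSV)
m=((hsv[...,1]<130)&(hsv[...,2]<140)).astype(np.uint8)
n,l,s,c=cv2.connectedComponentsWithStats(m)
for i in range(1,n):
    if s[i,4]>150 and abs(c[i][0]-x)<90 and abs(c[i][1]-y)<90:
        r=cv2.minAreaRect(np.argwhere(l==i)[:,::-1].astype(np.float32)); print(s[i],c[i].round(1),r)
        b=cv2.boxPoints(r);print([ray(e,*p,.018)[:2].round(4).tolist() for p in b])
r0=f[int(y),int(x)-40:int(x)+41:4];print(r0.tolist())
r0=f[int(y)-48:int(y)+49:4,int(x)];print(r0.tolist())
"
```

```text
t 42.08 pos [ 0.3865 -0.3306  0.2041] psi 1.888 tilt 0.0006 q [ 1.16  0.31 -0.69  1.94  0.23  0.97  0.69] w 0.704 F [-0.8  0.2  0.4]
xyz units (20mm) [-1.8  -0.12 10.11] rz units -0.03
in final axes [-1.8  -0.12 10.11]
312.0126003490196 251.7154093806821
[297 242  30  36 949] [311.5 259.8] ((311.3678283691406, 259.93084716796875), (34.90199661254883, 28.498981475830078), 87.87889862060547)
[[0.3797, -0.3621], [0.4037, -0.3531], [0.4155, -0.3845], [0.3909, -0.3937]]
[[57, 142, 218], [59, 147, 223], [57, 144, 220], [55, 134, 212], [53, 132, 210], [59, 145, 221], [55, 119, 180], [82, 84, 86], [56, 57, 58], [70, 105, 121], [42, 41, 41], [34, 34, 34], [44, 44, 44], [47, 47, 46], [38, 87, 134], [39, 92, 141], [40, 94, 143], [41, 94, 147], [43, 101, 156], [42, 99, 153], [45, 108, 165]]
[[43, 98, 153], [44, 105, 161], [42, 99, 154], [40, 93, 146], [43, 103, 159], [63, 158, 233], [42, 42, 41], [101, 164, 240], [66, 107, 180], [78, 128, 217], [49, 59, 77], [41, 40, 42], [42, 41, 41], [47, 55, 59], [42, 42, 43], [57, 56, 57], [53, 52, 53], [69, 69, 70], [76, 75, 76], [53, 134, 215], [57, 141, 220], [62, 155, 231], [60, 152, 227], [61, 154, 230], [52, 127, 207]]
```

Request:
jog_arm(moves=[-0.9,-0.05,1,0,0,0,0.7,-0.9,-0.05,1,0,0,0,0.7,0,0,1,0,0,0,0.7,0,0,1,0,0,0,0.7,0,0,1,0,0,0,0.7,0,0,1,0,0,0,0.7,0,0,0,0,0,0,0.7,0,0,0,0,0,0,0.7])

```text
t: 42.8
eef_pos: [0.3954, -0.3653, 0.0836]
tool_rot: [-0.001, 0.586, 0.81, 0.0]
contact_force: [-0.7, -0.3, 1.4]
gripper_width: 0.7
grasp_force: 0.0
```

```bash
python3 g.py .3955 -.3655 .003 1.89
```

```text
t 42.8 pos [ 0.3954 -0.3653  0.0836] psi 1.888 tilt 0.0021 q [ 1.1   0.52 -0.59  1.97  0.4   0.77  0.59] w 0.7 F [-0.7 -0.3  1.4]
xyz units (20mm) [-0.02  0.01  4.03] rz units -0.02
in final axes [-0.01  0.    4.03]
```

Request:
jog_arm(moves=[0,0,0.9,0,0,0,0.7,0,0,0.9,0,0,0,0.7,0,0,0.9,0,0,0,0.7,0,0,0.9,0,0,0,0.7,0,0,0.4,0,0,0,0.7,0,0,0,0,0,0,0.7,0,0,0,0,0,0,0.2,0,0,0,0,0,0,0.2], grip_force=40)

```text
t: 43.47
eef_pos: [0.3961, -0.3675, 0.0054]
tool_rot: [0.001, 0.587, 0.809, -0.0]
contact_force: [-0.8, -0.9, -0.8]
gripper_width: 0.427
grasp_force: 0.0
```

Request:
jog_arm(moves=[0,0,0,0,0,0,0.2,0,0,0,0,0,0,0.2,0,0,0,0,0,0,0.2,0,0,0,0,0,0,0.2,0,0,0,0,0,0,0.2,0,0,0,0,0,0,0.2,0,0,0,0,0,0,0.2,0,0,0,0,0,0,0.2])

```text
t: 44.13
eef_pos: [0.396, -0.3676, 0.0055]
tool_rot: [0.001, 0.587, 0.809, -0.0]
contact_force: [-0.6, 0.5, 6.1]
gripper_width: 0.295
grasp_force: 39.3
```

Request:
jog_arm(moves=[0,0,-0.5,0,0,0,0.2,0,0,-0.5,0,0,0,0.2,0,0,-1,0,0,0,0.2,0,0,-1,0,0,0,0.2,0,0,-1,0,0,0,0.2,0,0,-1,0,0,0,0.2,0,0,-1,0,0,0,0.2,0,0,-1,0,0,0,0.2])

```text
t: 44.8
eef_pos: [0.395, -0.3669, 0.1462]
tool_rot: [0.001, 0.587, 0.809, -0.0]
contact_force: [0.8, -0.1, -1.2]
gripper_width: 0.298
grasp_force: 39.4
```

```bash
python3 g.py .4523 .2980 .2 1.89;python3 g.py .4523 .2980 .2 2.524|tail -2
```

```text
t 44.8 pos [ 0.395  -0.3669  0.1462] psi 1.886 tilt 0.0011 q [ 1.14  0.43 -0.64  1.93  0.33  0.89  0.66] w 0.298 F [ 0.8 -0.1 -1.2]
xyz units (20mm) [30.71 13.04 -2.71] rz units -0.05
in final axes [30.67 13.15 -2.69]
xyz units (20mm) [30.71 13.04 -2.71] rz units -9.13
in final axes [16.92 28.76 -2.69]
```

Request:
jog_arm(moves=[1,1,-0.35,0,0,0,0.2,1,1,-0.35,0,0,0,0.2,1,1,-0.35,0,0,0,0.2,1,1,-0.35,0,0,0,0.2,1,1,-0.35,0,0,0,0.2,1,1,-0.35,0,0,0,0.2,1,1,-0.35,0,0,0,0.2,1,1,-0.35,0,0,0,0.2])

```text
t: 45.47
eef_pos: [0.4978, -0.1639, 0.2016]
tool_rot: [0.001, 0.587, 0.809, -0.0]
contact_force: [0.3, -0.4, -0.5]
gripper_width: 0.295
grasp_force: 39.5
```

Request:
jog_arm(moves=[1,0.8,0,0,0,0,0.2,1,0.8,0,0,0,0,0.2,1,0.8,0,0,0,0,0.2,1,0.8,0,0,0,0,0.2,1,0.8,0,0,0,0,0.2,1,0.8,0,0,0,0,0.2,1,0.8,0,0,0,0,0.2,1,0.8,0,0,0,0,0.2])

```text
t: 46.13
eef_pos: [0.5697, 0.0277, 0.2013]
tool_rot: [0.001, 0.587, 0.809, 0.0]
contact_force: [1.4, -0.6, -1.1]
gripper_width: 0.294
grasp_force: 39.5
```

Request:
jog_arm(moves=[1,0,0,0,0,0,0.2,1,0,0,0,0,0,0.2,1,0,0,0,0,0,0.2,1,0,0,0,0,0,0.2,1,0,0,0,0,0,0.2,1,0,0,0,0,0,0.2,1,0,0,0,0,0,0.2,1,0,0,0,0,0,0.2])

```text
t: 46.8
eef_pos: [0.5194, 0.1795, 0.2013]
tool_rot: [0.001, 0.587, 0.809, 0.0]
contact_force: [0.3, -0.1, -1.1]
gripper_width: 0.298
grasp_force: 39.5
```

Request:
jog_arm(moves=[0,0,0,0,0,-1,0.2,0,0,0,0,0,-1,0.2,0,0,0,0,0,-1,0.2,0,0,0,0,0,-1,0.2,0,0,0,0,0,-1,0.2,0,0,0,0,0,-1,0.2,0,0,0,0,0,-1,0.2,0,0,0,0,0,-1,0.2])

```text
t: 47.47
eef_pos: [0.5198, 0.1786, 0.2012]
tool_rot: [0.001, 0.34, 0.941, 0.0]
contact_force: [0.0, -0.2, -0.0]
gripper_width: 0.295
grasp_force: 39.4
```

```bash
python3 g.py .4527 .2980 .2 2.524
```

```text
t 47.47 pos [0.5198 0.1786 0.2012] psi 2.448 tilt 0.0011 q [ 0.28  0.46 -0.93  1.84  0.42  1.05  0.06] w 0.295 F [ 0.  -0.2 -0. ]
xyz units (20mm) [6.4  2.45 0.05] rz units -1.09
in final axes [6.19 2.93 0.06]
```

Request:
jog_arm(moves=[0,0,0,0,0,-1,0.2,0.88,0.42,0,0,0,0,0.2,0.88,0.42,0,0,0,0,0.2,0.88,0.42,0,0,0,0,0.2,0.88,0.42,0,0,0,0,0.2,0.88,0.42,0,0,0,0,0.2,0.88,0.42,0,0,0,0,0.2,0.88,0.42,0,0,0,0,0.2])

```text
t: 48.13
eef_pos: [0.4541, 0.2992, 0.2012]
tool_rot: [0.001, 0.308, 0.951, 0.0]
contact_force: [0.6, -0.2, -1.3]
gripper_width: 0.292
grasp_force: 39.4
```

Request:
jog_arm(moves=[0,0,1,0,0,0,0.2,0,0,1,0,0,0,0.2,0,0,1,0,0,0,0.2,0,0,1,0,0,0,0.2,0,0,1,0,0,0,0.2,0,0,1,0,0,0,0.2,0,0,0,0,0,0,0.2,0,0,0,0,0,0,0.2])

```text
t: 48.8
eef_pos: [0.4544, 0.2982, 0.0804]
tool_rot: [-0.0, 0.308, 0.951, -0.001]
contact_force: [0.0, 0.5, -0.8]
gripper_width: 0.296
grasp_force: 39.5
```

```bash
python3 g.py .4527 .2980 .026 2.524
```

```text
t 48.8 pos [0.4544 0.2982 0.0804] psi 2.515 tilt 0.0011 q [-0.04  0.61 -0.85  1.95  0.61  0.86 -0.28] w 0.296 F [ 0.   0.5 -0.8]
xyz units (20mm) [ 0.06 -0.06  2.72] rz units -0.13
in final axes [ 0.06 -0.06  2.72]
```

Request:
jog_arm(moves=[0,-0.05,0.7,0,0,0,0.2,0,0,0.7,0,0,0,0.2,0,0,0.7,0,0,0,0.2,0,0,0.45,0,0,0,0.2,0,0,0.1,0,0,0,0.2,0,0,0.08,0,0,0,0.2,0,0,0,0,0,0,0.2,0,0,0,0,0,0,0.2])

```text
t: 49.47
eef_pos: [0.4535, 0.2971, 0.0255]
tool_rot: [0.0, 0.308, 0.951, -0.001]
contact_force: [-3.0, -4.4, 9.9]
gripper_width: 0.3
grasp_force: 40.6
```

Request:
jog_arm(moves=[0,0,0,0,0,0,0.2,0,0,0,0,0,0,0.2,0,0,0,0,0,0,0.2,0,0,0,0,0,0,0.2,0,0,0,0,0,0,0.2,0,0,0,0,0,0,0.2,0,0,0,0,0,0,0.2,0,0,0,0,0,0,0.2])

```text
t: 50.13
eef_pos: [0.4536, 0.2971, 0.0255]
tool_rot: [0.0, 0.308, 0.951, -0.001]
contact_force: [-3.6, -3.8, 9.3]
gripper_width: 0.298
grasp_force: 40.6
```

Contact with the board. Next: release, lift and back off for a check by code.

Request:
jog_arm(moves=[0,0,0,0,0,0,0.5,0,0,0,0,0,0,0.5,0,0,0,0,0,0,0.5,0,0,0,0,0,0,0.5,0,0,-0.4,0,0,0,0.5,0,0,-0.8,0,0,0,0.5,0,0,-1,0,0,0,0.5,0,0,-1,0,0,0,0.5])

```text
t: 50.8
eef_pos: [0.4537, 0.2978, 0.0902]
tool_rot: [-0.0, 0.308, 0.951, -0.0]
contact_force: [0.0, -0.0, 0.3]
gripper_width: 0.503
grasp_force: 0.0
```

Request:
jog_arm(moves=[0,0,-1,0,0,0,0.5,0,0,-1,0,0,0,0.5,0,0,-1,0,0,0,0.5,0,0,-1,0,0,0,0.5,0,0,-1,0,0,0,0.5,0,0,-1,0,0,0,0.5,0,0,-1,0,0,0,0.5,0,0,-1,0,0,0,0.5])

```text
t: 51.47
eef_pos: [0.4537, 0.2978, 0.2508]
tool_rot: [0.0, 0.308, 0.951, 0.0]
contact_force: [0.1, -0.9, 0.1]
gripper_width: 0.5
grasp_force: 0.0
```

Request:
jog_arm(moves=[0,-1,0,0,0,0,0.5,0,-1,0,0,0,0,0.5,0,-1,0,0,0,0,0.5,0,-1,0,0,0,0,0.5,0,-1,0,0,0,0,0.5,0,-1,0,0,0,0,0.5,0,-1,0,0,0,0,0.5,0,-1,0,0,0,0,0.5])

```text
t: 52.13
eef_pos: [0.3592, 0.1678, 0.2494]
tool_rot: [-0.0, 0.308, 0.951, -0.0]
contact_force: [0.2, -0.3, 0.7]
gripper_width: 0.497
grasp_force: 0.0
```

Request:
jog_arm(moves=[0,0,0,0,0,1,0.5,0,0,0,0,0,1,0.5,0,0,0,0,0,1,0.5,0,0,0,0,0,1,0.5,0,0,0,0,0,1,0.5,0,0,0,0,0,1,0.5,0,0,0,0,0,1,0.5,0,0,0,0,0,1,0.5])

```text
t: 52.8
eef_pos: [0.3599, 0.1685, 0.2496]
tool_rot: [0.0, 0.56, 0.829, -0.0]
contact_force: [-0.1, -0.1, -0.2]
gripper_width: 0.501
grasp_force: 0.0
```

```bash
cat > v.py <<'E'
from h import *
o=get_obs();print(o['t'],o['eef_pos'],o['q'].round(2))
# rectify to board plane from top & wrist camera, z of each part's top; print centroids of colour blobs in board mm
c,s=np.cos(-.6175),np.sin(-.6175);T=np.array([.5368,.3121])
for n in('top','wrist'):
    d=cam(n,'v_%s.png'%n)
    def rect(z):
        X=np.array([(.1,.1),(.1,-.1),(-.1,-.1),(-.1,.1)])
        W=X@np.array([[c,s],[-s,c]])+T
        P=np.array([proj(d,(*w,z)) for w in W],np.float32)
        D=np.array([(0,0),(400,0),(400,400),(0,400)],np.float32)  # 2px/mm; row down = -x, col right = -y
        return cv2.warpPerspective(d['color'],cv2.getPerspectiveTransform(P,D),(400,400)),P
    def bl(name,z,f,box):
        im,P=rect(z);h=cv2.cvtColor(im,cv2.COLOR_BGR2HSV).astype(int);m=f(h)
        k=np.zeros_like(m);x0,x1,y0,y1=box
        k[200-2*x1:200-2*x0,200-2*y1:200-2*y0]=1;m=m&(k>0)
        p=np.argwhere(m)
        if len(p)<30: print(n,name,'none',len(p));return
        r=cv2.minAreaRect(p.astype(np.float32))
        print(n,name,'mm x,y',((200-p.mean(0))/2).round(1),'rect c',((200-np.array(r[0]))/2).round(1),'size',(np.array(r[1])/2).round(0))
    print(rect(.02)[1].round(0).tolist())
    H,S,V=(lambda h:h[...,0]),(lambda h:h[...,1]),(lambda h:h[...,2])
    bl('tin',.043,lambda h:(S(h)>120)&((H(h)<35)|(H(h)>170)),(-30,30,30,90))
    bl('block',.034,lambda h:(S(h)>80)&(H(h)<25),(-30,30,-90,-30))
    bl('knob',.052,lambda h:(S(h)<60)&(V(h)>190),(-20,20,-80,-40))
    bl('cap blue',.05,lambda h:(S(h)>90)&(H(h)>95)&(H(h)<135),(-28,28,-28,28))
    bl('bat',.038,lambda h:((S(h)>110)&(H(h)<25))|(V(h)<75),(-88,-33,-88,-33))
    bl('hs',.045,lambda h:(abs(V(h)-160)>25)&(S(h)<60),(34,86,34,86))
    np.save('rect_%s.npy'%n,rect(.035)[0])
E
python3 v.py
```

```text
52.8 [0.35985133 0.1684703  0.24960929] [ 0.46  0.07 -1.06  2.09  0.07  1.02 -0.25]
[[166.0, 152.0], [225.0, 193.0], [180.0, 254.0], [120.0, 211.0]]
top tin mm x,y [-3.3 61.1] rect c [ 0.2 61.8] size [56. 60.]
top block none 0
top knob none 0
top cap blue none 0
top bat none 0
top hs mm x,y [66.7 60.2] rect c [60.2 59.2] size [50. 52.]
[[686.0, 164.0], [496.0, 270.0], [401.0, 98.0], [609.0, -39.0]]
wrist tin mm x,y [-5.2 51.5] rect c [-10.   50.7] size [46. 58.]
wrist block mm x,y [ -4.5 -61.5] rect c [ -0.8 -60.6] size [53. 37.]
wrist knob mm x,y [  4.6 -60.8] rect c [  1.4 -59.5] size [40. 37.]
wrist cap blue mm x,y [ -7.9 -10.4] rect c [-4.8 -5. ] size [39. 24.]
wrist bat mm x,y [-63.8 -63.3] rect c [-60.2 -62.8] size [30. 48.]
wrist hs mm x,y [59.8 61.7] rect c [60.3 60.3] size [51. 51.]
```

Request:
jog_arm(moves=[0,0,0,0,0,0.9,0.5,0,0,0,0,0,0.9,0.5,0,0,0,0,0,0.9,0.5,0,0,0,0,0,0.9,0.5,0,0,0,0,0,0.9,0.5,0,0,0,0,0,0.9,0.5,0,0,0,0,0,0.9,0.5,0,0,0,0,0,0.9,0.5])

```text
t: 53.57
eef_pos: [0.36, 0.1684, 0.2495]
tool_rot: [0.0, 0.747, 0.664, 0.0]
contact_force: [0.6, 0.4, 0.1]
gripper_width: 0.501
grasp_force: 0.0
```

Request:
jog_arm(moves=[0,0,0,0,0,0.9,0.5,0,0,0,0,0,0.9,0.5,0,0,0,0,0,0.9,0.5,0,0,0,0,0,0.9,0.5,0,0,0,0,0,0.9,0.5,0,0,0,0,0,0.9,0.5,0,0,0,0,0,0.9,0.5,0,0,0,0,0,0.9,0.5])

```text
t: 54.23
eef_pos: [0.36, 0.1684, 0.2495]
tool_rot: [0.0, 0.889, 0.458, 0.0]
contact_force: [0.1, -0.6, -0.6]
gripper_width: 0.498
grasp_force: 0.0
```

Request:
jog_arm(moves=[1,0.43,0,0,0,0,0.5,1,0.43,0,0,0,0,0.5,1,0.43,0,0,0,0,0.5,1,0.43,0,0,0,0,0.5,1,0.43,0,0,0,0,0.5,1,0.43,0,0,0,0,0.5,0,0.43,0,0,0,0,0.5,0,0,0,0,0,0,0.5])

```text
t: 54.9
eef_pos: [0.4801, 0.2305, 0.2491]
tool_rot: [-0.0, 0.889, 0.458, -0.0]
contact_force: [0.3, 0.2, -0.1]
gripper_width: 0.499
grasp_force: 0.0
```

```bash
python3 v.py
```

```text
54.9 [0.48014266 0.23046014 0.24905235] [ 0.19  0.36 -0.93  1.83  0.32  1.11 -1.47]
[[166.0, 152.0], [225.0, 193.0], [180.0, 254.0], [120.0, 211.0]]
top tin mm x,y [-26.3  88.6] rect c [-26.   88.5] size [3. 7.]
top block none 0
top knob none 0
top cap blue none 0
top bat mm x,y [-75.2 -60.2] rect c [-65.1 -60.6] size [40. 27.]
top hs none 0
[[434.0, -31.0], [417.0, 203.0], [214.0, 203.0], [196.0, -31.0]]
wrist tin mm x,y [-0.4 53.5] rect c [-0.5 51.8] size [38. 46.]
wrist block mm x,y [ -0.6 -56.8] rect c [  0.7 -59.2] size [50. 35.]
wrist knob mm x,y [ -0.5 -62.2] rect c [ -1.2 -61.2] size [27. 21.]
wrist cap blue mm x,y [ 0.5 -1. ] rect c [0.  0.5] size [25. 24.]
wrist bat mm x,y [-62.4 -59. ] rect c [-58.1 -59.8] size [48. 26.]
wrist hs mm x,y [59.6 64.2] rect c [60.2 60.2] size [52. 52.]
```

Every part's measured centre is within about 4 mm of its square's middle. The knob sits on the block and nothing is touching the gripper.

```bash
python3 -c "
from station import *
print(hand_in())"
```

```text
the job is handed in; nothing more can be done
None
```

I laid out all four parts as asked and handed the job in at about 55 s of the 125 s allowed; by the wrist camera each was within about 4 mm of its target, but the verdict was not reported back.

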